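# Lean a driver plate on the inspection rest and kit its brackets

### The job

Lift the white mounting plate out of its upright slot rack and lean it on the blue inspection rest: lower edge on the ledge behind the lip, back flat against the sloping board, centred side to side, grey driver box facing out, eased back without being dropped or let fall. Then lay its long blue-block bracket flat, block up, in the long bay of the kit tray, and after that the short orange-block bracket in the narrow short bay, dropping neither. Leave the parts bin, screwdriver and cable gland where they are.

Things in the scene. Friction and masses are not known exactly. Their poses are not given: they have to be found in the camera images.
- plate: white mounting plate 8 mm thick, 130 wide, 160 high, about 0.34 kg, upright in the rack, lowest 40 mm in the slot. Origin: centre of its lower edge; z up the plate, y along its width, x out of its front. A grey driver box (80 wide, 44 high, 55 to 99 mm up) sticks 26 mm out of the front; above 99 mm the plate is bare on both sides: grip it there across its 8 mm
- plate_top (a point): middle of the plate's top edge, 160 mm up from its origin
- plate_box (a point): middle of the driver box's outer face, 30 mm in front of the plate's mid plane
- rack: fixed grey slot rack, foot 90 x 150 mm, 12 mm thick; two black rails 150 mm long and 12 thick rise 40 mm above the foot (to 52 mm over the bench) and leave an 11 mm slot along the rack's y. Origin under its centre. The plate comes out straight up
- rest: fixed inspection rest: steel foot 150 x 130 mm, blue backboard 120 wide leaning 28 degrees back from vertical, front to the rest's +x, so a plate's top leans towards the rest's -x. Origin under the middle of the rest, on the bench, z up
- rest_foot (a point): inner corner of ledge and backboard, mid width, 45 mm over the bench. Frame tilted with the board: z up the board's face (100 mm long), x square out of it, y along the width. Ledge 28 mm deep along x; a lip 8 mm high, 4 thick on its outer end leaves 24 mm between board and lip. A seated plate has its axes parallel to these and its origin 4 mm out along x
- tray: fixed grey and black kit tray 154 (x) x 150 (y) mm, walls 14 mm high and 4 thick, floor 4 mm thick. Origin under its centre, z up. Three compartments: the long bay, the narrow short bay, and a squarish one with a few brass spacers that stays as it is
- long_bay (a point): centre of the inner floor of the long bay: 146 mm along the tray's x, 46 along its y
- short_bay (a point): centre of the inner floor of the narrow short bay: 46 mm along the tray's x, 92 along its y
- long_bracket: flat steel strap 134 x 34 x 5 mm lying on the bench, with a blue block (30 along the strap, 16 across, 28 high) standing on its middle: total height 33 mm. Origin: centre of its underside, x along the strap, z up. Grip the block across its 16 mm. It lies along the tray's x in its bay, either way round
- short_bracket: the same with a strap 80 x 34 x 5 mm and an orange block of the same size (30 x 16 x 28, total height 33). Origin: centre of its underside, x along the strap. It lies along the tray's y in its bay, either way round
- bin: open blue parts bin 110 x 150 x 60 mm, bystander. Origin under its centre
- screwdriver: black-handled screwdriver 200 mm long lying on the bench, bystander
- gland: black and steel cylindrical cable gland, 38 mm diameter, 58 mm high, bystander. Origin under its centre

How it is judged:
By the outcome, as a careful person would: the job done as asked, in the order asked, and still so for the second after the job is handed in, with the robot touching nothing.
It also fails if it takes over 69 s, if anything falls off the work surface, if the arm or the gripper's body presses on something with over 40 N, if the wrist force passes 120 N, or if a joint passes its speed limit or range.

### The arm

A 6-joint arm with a two-finger parallel gripper is mounted at the origin on the work surface. World frame = base frame: x ahead of the robot, y to its left, z up, the work surface at z = 0. Lengths are in mm, angles in rad, forces in N, time in s.
With the tool pointing down it reaches from about 350 to 875 mm from the base axis. Payload 4.2 kg.
Tool frame: the origin (TCP) lies on the mounting face of the last link; the fingertips stand 173 mm ahead of it and the grasp point (between the pads) lies 155 mm ahead of it; z points along the fingers, y is the direction in which the jaws open and shut (so a half turn about z gives the same grasp; the last joint's range is limited). The gripper opens to 85 mm and grips with 20 to 120 N. Pads are 22 mm wide; open, the fingers measure 114 mm over their backs; the gripper's body (76 mm by 85 mm) begins 54 mm behind the grasp point. The pads swing forward as they close: fully open they stand 13 mm farther back than shut.
Start: joints at [-1.078, 0.385, 0.008, 0, -1.194, -0.259], TCP at [144.815, -607.971, 404.712] pointing down, gripper open.
Joint ranges: [-3.14, 3.14], [-1.21, 2.06], [-1.07, 1.41], [-3.16, 2.05], [-2.99, -0.16], [-3.1, 3.1]. Speed limits (rad/s): [2.79, 2.79, 3.14, 3.14, 3.14, 3.14].

### API

Orientations are given as a unit quaternion [x, y, z, w].
In Python, from bench import arm gives the robot as it stands.
- The arm moves only by the shell command python3 -m jog 'ROWS' [OPENING]. ROWS is JSON, a list that holds one entry, the list of rows, each a list of 4 numbers: the shift along the tool's x, y, z in mm, then the turn about the tool's z in degrees. In form: [[[x, y, z, spin], ...]]. A call has exactly 5 rows; each row is the pose to reach, as a shift and turn from the pose measured when the call began, along the tool's axes at that moment; what a row does not reach only later rows make up. A row lasts 1/8 s, in which the tool goes at most 62.5 mm and 10.7 degrees, less where a joint would pass 70% of its speed; a pose out of reach is approached as far as the arm can. A call with a gripper value outside its range is refused whole. OPENING is the finger opening in mm, from 0 to 85.4, set as the call begins (- or left out, the last holds). The fingers move at their own pace and stop on an object; the grip force is fixed at half the most. Time passes only in rows, so rows that repeat a pose let the fingers close, or fill a call up. It gives the time, the measured TCP pose, the force and the opening at its end, in the units of the state.
- arm.read_state(): the state, without advancing time (a new reading comes with each control period).
- arm.get_image(name): name is "scene" or "top" or "wrist"; returns (picture, depth): 420x560x3 uint8, blue, green, red; 420x560 float32, mm along the optical axis (not along the pixel's ray), 0 where there is no reading.
- arm.camera_params(name): a dict with "mtx" (3x3 intrinsics, pixels), "R" (3x3) and "t" (3): a world point X has camera coordinates R X + t. Camera axes: x right, y down, z forward; pixel columns grow to the right and rows downward; lengths in mm; the calibration is good to about 2 mm. The wrist camera is an equidistant fisheye: a pixel r from the principal point sees the ray r / f radians off the axis. A picture is of the moment at which its call begins: read the wrist's pose just before it. camera_params takes no time and is no camera call; for the wrist camera it gives the pose at the moment of the call.
- arm.job_done(): hands the job in, once; it reports no verdict.
The state is a dict: "clock": time; "joints": joint angles; "joint_vel": joint speeds; "joint_efforts": joint torques, N m; "position": TCP position; "ee_rot": TCP orientation; "contact_force": force on the tool from outside, world axes, zero at the start; "wrist_torque": the same for the moment, N m; "gripper_width": finger opening in mm.
Only numpy, scipy, OpenCV 4.12 (cv2) and the standard library are available. Lean on these libraries where they do the work, as an engineer would, in place of code of your own. Each camera call takes 0.05 s, during which the arm holds its last target.

## Working session

There is one attempt and no reset: what is moved stays moved. The work goes in short steps, Python scripts to look and compute and a shell command to move; the robot and the scene stay as the last step left them, time stands still between calls to the robot, and variables do not carry over. Pictures are saved under pics/ and viewed, and the job is handed in when it is done.

```bash
ls; mkdir -p pics; python3 - <<'E'
from bench import arm
import cv2, numpy as np
np.set_printoptions(precision=3,suppress=True)
s=arm.read_state()
for k,v in s.items(): print(k,np.array(v))
for n in ["scene","top","wrist"]:
    im,d=arm.get_image(n); cv2.imwrite(f"pics/{n}0.png",im); np.save(f"pics/{n}0.npy",d)
    p=arm.camera_params(n); print(n,p["mtx"],p["R"],p["t"])
E
```

```text
pics
clock 0.0
joints [-1.078  0.386  0.007 -0.    -1.194 -0.259]
joint_vel [ 0.    -0.001 -0.    -0.001  0.001  0.001]
joint_efforts [  0.001 -39.229  18.84    4.186  -0.005   0.   ]
position [ 144.763 -607.793  403.6  ]
ee_rot [-0.117  0.993  0.001 -0.   ]
contact_force [ 0.653 -0.47   0.027]
wrist_torque [-0.005 -0.004 -0.015]
gripper_width 85.64688854722262
scene [[416.9     0.    282.121]
 [  0.    416.9   205.422]
 [  0.      0.      1.   ]] [[-0.352  0.936 -0.016]
 [ 0.645  0.23  -0.729]
 [-0.678 -0.266 -0.685]] [ 191.431 -287.911 1355.57 ]
top [[443.689   0.    281.559]
 [  0.    443.689 209.714]
 [  0.      0.      1.   ]] [[ 0.012 -1.    -0.008]
 [-0.993 -0.011 -0.118]
 [ 0.118  0.009 -0.993]] [  -2.615  561.778 1142.806]
wrist [[325.192   0.    274.087]
 [  0.    325.192 218.569]
 [  0.      0.      1.   ]] [[-0.232  0.973  0.001]
 [ 0.923  0.22   0.316]
 [ 0.307  0.074 -0.949]] [624.71  -40.638 378.849]
```

View pics/scene0.png

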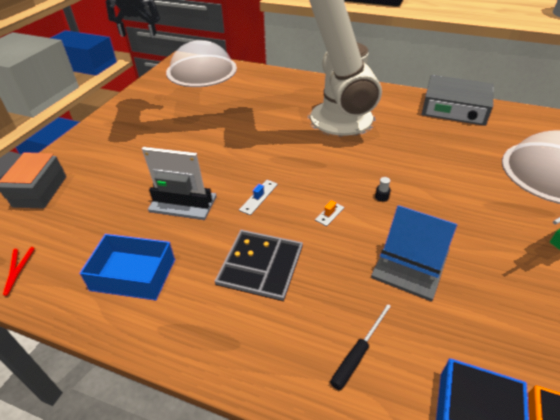

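View pics/top0.png

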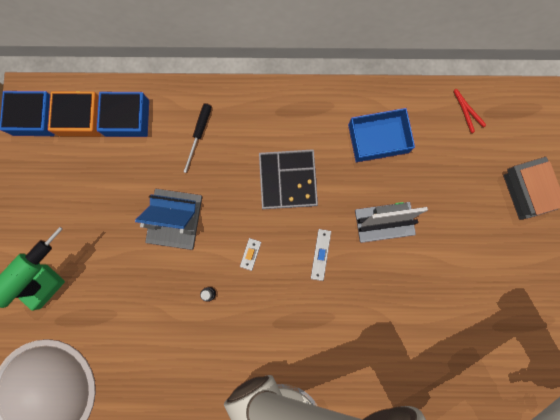

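View pics/wrist0.png

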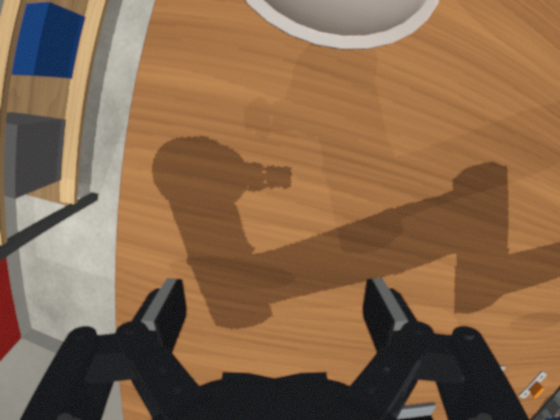

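The scene view shows the rack with the plate around (180,185), the long bracket around (258,195), the short bracket around (330,212), the rest around (415,250) and the tray around (260,262). The top view shows the same things at (390,220), (321,255), (250,253), (172,218) and (288,180). I'll enlarge both.

```bash
cat > h.py <<'E'
import cv2, numpy as np
from bench import arm
np.set_printoptions(precision=2,suppress=True)
def crop(src,out,x0,y0,w,h,k):
    im=src if not isinstance(src,str) else cv2.imread(src)
    c=cv2.resize(im[y0:y0+h,x0:x0+w],None,fx=k,fy=k,interpolation=cv2.INTER_CUBIC)
    step=10 if k>=5 else 20
    for x in range((x0//step+1)*step,x0+w,step):
        cv2.line(c,((x-x0)*k,0),((x-x0)*k,6),(0,255,255),1); cv2.putText(c,str(x),((x-x0)*k+1,16),0,.35,(0,255,255),1)
    for y in range((y0//step+1)*step,y0+h,step):
        cv2.line(c,(0,(y-y0)*k),(6,(y-y0)*k),(0,255,255),1); cv2.putText(c,str(y),(8,(y-y0)*k+4),0,.35,(0,255,255),1)
    cv2.imwrite(out,c)
def ray(p,uv,fish=False):
    K,R,t=np.array(p["mtx"]),np.array(p["R"]),np.array(p["t"])
    a=(np.array(uv,float)-[K[0,2],K[1,2]])/[K[0,0],K[1,1]]
    if fish:
        r=np.linalg.norm(a); d=np.array([*(a/max(r,1e-9)*np.sin(r)),np.cos(r)])
    else: d=np.array([*a,1.])
    d=R.T@d; return -R.T@t, d/np.linalg.norm(d)
def onz(p,uv,z,fish=False):
    o,d=ray(p,uv,fish); return o+d*(z-o[2])/d[2]
def tri(rays):
    A=np.zeros((3,3));b=np.zeros(3)
    for o,d in rays:
        P=np.eye(3)-np.outer(d,d);A+=P;b+=P@o
    X=np.linalg.solve(A,b); return X,[np.linalg.norm((np.eye(3)-np.outer(d,d))@(X-o)) for o,d in rays]
def proj(p,X,fish=False):
    K=np.array(p["mtx"]);c=np.array(p["R"])@np.array(X,float)+np.array(p["t"])
    if fish:
        r=np.hypot(c[0],c[1]);th=np.arctan2(r,c[2]);a=c[:2]/max(r,1e-9)*th
    else: a=c[:2]/c[2]
    return a*K[0,0]+[K[0,2],K[1,2]]
E
python3 - <<'E'
from h import *
crop("pics/top0.png","pics/t_l.png",120,140,200,145,4)
crop("pics/top0.png","pics/t_r.png",250,140,190,145,4)
crop("pics/scene0.png","pics/s_l.png",130,140,190,145,4)
crop("pics/scene0.png","pics/s_r.png",290,170,190,145,4)
E
```

```text
(no output)
```

View pics/t_l.png

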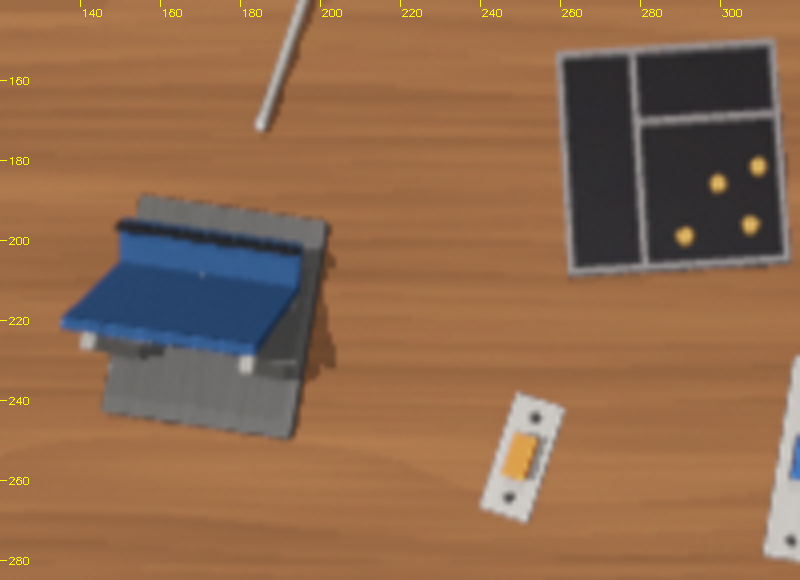

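View pics/t_r.png

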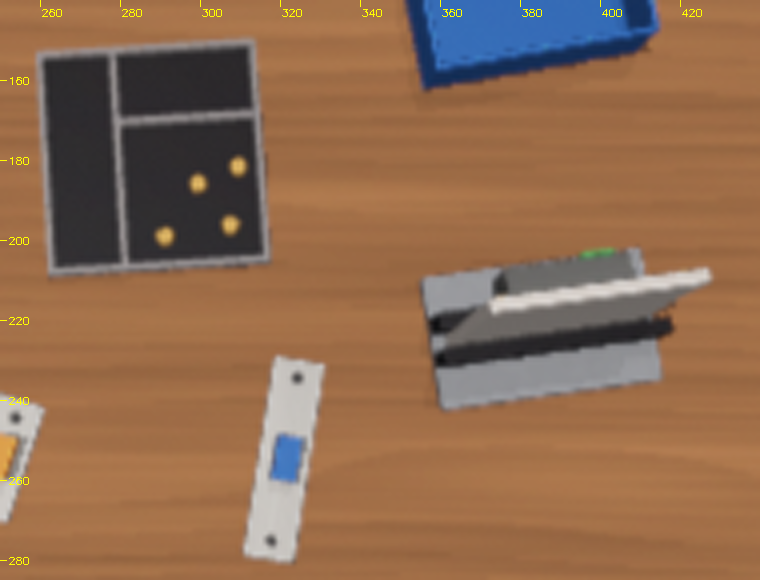

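View pics/s_l.png

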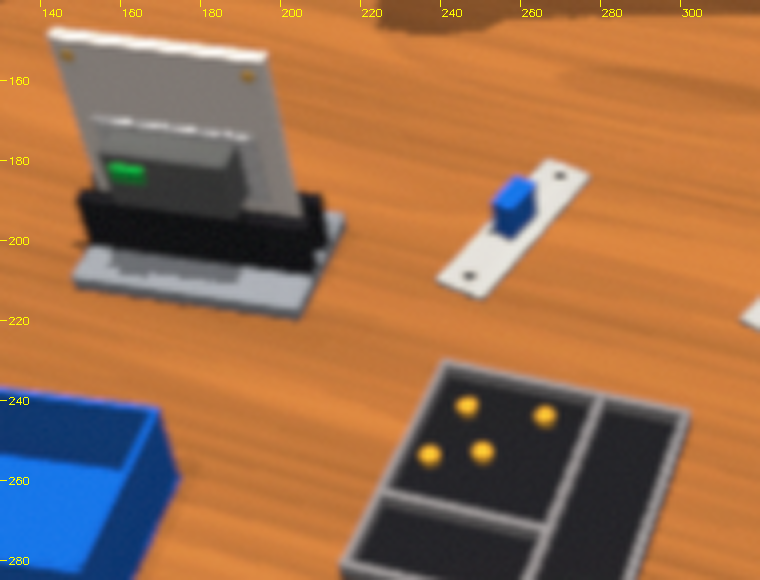

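View pics/s_r.png

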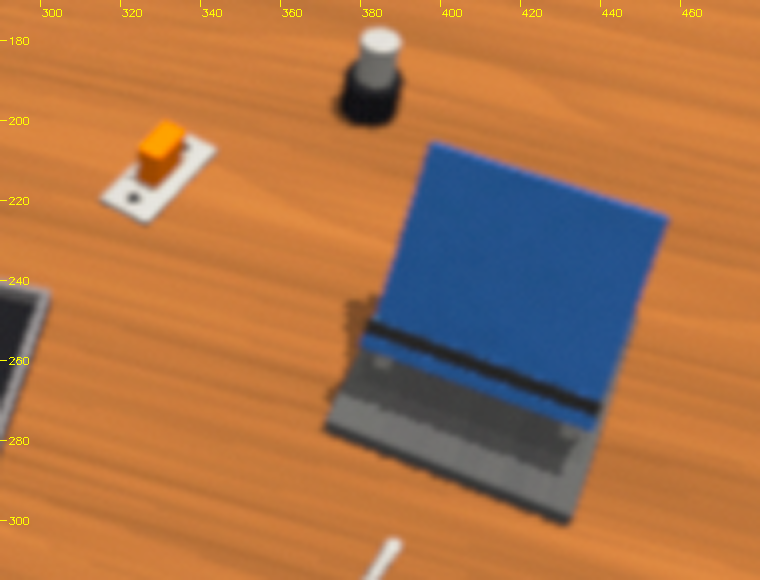

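```bash
python3 - <<'E'
from h import *
T=arm.camera_params("top");S=arm.camera_params("scene")
dT=np.load("pics/top0.npy");dS=np.load("pics/scene0.npy")
tl=lambda x,y:(120+x/4-.375,140+y/4-.375); tr=lambda x,y:(250+x/4-.375,140+y/4-.375)
sl=lambda x,y:(130+x/4-.375,140+y/4-.375); sr=lambda x,y:(290+x/4-.375,170+y/4-.375)
P={
"plate top +y":(tr(491,306),sl(266,56)),
"plate top -y":(tr(710,275),sl(50,35)),
"rack foot +y+x":(tr(422,278),sl(300,312)),
"rack foot -y+x":(tr(640,250),sl(75,280)),
"board top -y":(tl(250,345),sr(432,143)),
"board top +y":(tl(63,319),sr(667,218)),
"lip -y":(tl(301,246),sr(367,322)),
"lip +y":(tl(118,221),sr(602,404)),
"foot front -y":(tl(327,222),sr(325,427)),
"foot front +y":(tl(140,195),sr(570,520)),
"tray near +y":(tl(571,273),sl(688,412)),
"tray near -y":(tl(787,260),sl(443,362)),
"tray T near":(tr(124,264),sl(602,398)),
"long strap a(+x+y)":(tr(275,356),sl(484,298)),
"long strap b(+x-y)":(tr(325,365),sl(436,278)),
"long strap c(-x-y)":(tr(295,561),sl(548,159)),
"long strap d(-x+y)":(tr(244,552),sl(589,177)),
"long blk centre":(tr(287,458),sl(516,191)),
"short strap +x+y":(tl(518,392),sr(147,224)),
"short strap +x-y":(tl(565,408),sr(100,198)),
"short strap -x-y":(tl(527,522),sr(187,134)),
"short strap -x+y":(tl(480,507),sr(217,150)),
"short blk centre":(tl(519,455),sr(160,141)),
}
for k,(a,b) in P.items():
    X,e=tri([ray(T,a),ray(S,b)]); print(f"{k:22s}",X,np.array(e))
E
```

```text
plate top +y           [ 532.31 -208.65  169.6 ] [1.1 1.1]
plate top -y           [ 552.43 -337.92  166.89] [0.56 0.56]
rack foot +y+x         [ 568.21 -194.35    5.69] [1.22 1.22]
rack foot -y+x         [ 589.04 -342.59    3.77] [1.3 1.3]
board top -y           [508.23 242.55 131.7 ] [0.39 0.39]
board top +y           [522.78 358.06 130.65] [0.5 0.5]
lip -y                 [577.93 230.24  62.86] [1.9 1.9]
lip +y                 [593.   348.58  64.92] [1.17 1.17]
foot front -y          [603.18 223.54   2.87] [0.01 0.01]
foot front +y          [620.21 351.27   5.25] [0.45 0.45]
tray near +y           [568.79  56.27  10.16] [0.53 0.53]
tray near -y           [579.64 -90.73   9.64] [0.55 0.55]
tray T near            [575.47   6.75  10.4 ] [0.3 0.3]
long strap a(+x+y)     [514.68 -95.42   0.88] [1.06 1.06]
long strap b(+x-y)     [ 509.14 -129.79    1.89] [0.34 0.34]
long strap c(-x-y)     [ 377.6  -108.72    1.52] [1.3 1.3]
long strap d(-x+y)     [383.43 -75.72  -0.44] [0.3 0.3]
long blk centre        [ 445.54 -101.33   30.29] [0.92 0.92]
short strap +x+y       [488.47  91.63  -0.21] [0.82 0.82]
short strap +x-y       [478.04  59.22   1.05] [0.48 0.48]
short strap -x-y       [400.15  88.3   -4.94] [5.07 5.07]
short strap -x+y       [411.1  115.22  -0.61] [0.36 0.36]
short blk centre       [445.78  86.77  28.8 ] [0.22 0.22]
```

```bash
cat >> h.py <<'E'
from scipy.spatial.transform import Rotation as Ro
def tool():
    s=arm.read_state(); return s,np.array(s["position"]),Ro.from_quat(s["ee_rot"]).as_matrix()
def plan(target,ydeg=None,brief=True):
    """tool shift/spin to bring TCP to target (world), tool y along ydeg (world deg, mod 180, nearest)"""
    s,p,R=tool(); sh=R.T@(np.array(target)-p)
    cur=np.degrees(np.arctan2(R[1,1],R[0,1])); sp=0
    if ydeg is not None: sp=-(((ydeg-cur)+90)%180-90)
    print("t",round(s["clock"],2),"pos",p,"ytool",round(cur,2),"-> shift",sh,"spin",round(sp,2),"(alt",round(sp-180*np.sign(sp or 1),1),") tilt",R[:,2],"j6",round(np.degrees(s["joints"][5]),1))
E
python3 - <<'E'
from h import *
s,p,R=tool()
W=arm.camera_params("wrist");Rc=np.array(W["R"]);c=-Rc.T@np.array(W["t"])
print(c, R.T@(c-p), "cam axes in tool:",R.T@Rc.T)
plan([542-120*0,-273,404],8.4)
E
```

```text
[  65.98 -626.74  371.87] [81.02 -0.19 32.  ] cam axes in tool: [[ 0.   -0.95 -0.32]
 [ 1.    0.   -0.  ]
 [ 0.   -0.32  0.95]]
t 0.15 pos [ 144.78 -607.85  403.86] ytool 103.38 -> shift [-463.95  233.81    0.2 ] spin -85.02 (alt 95.0 ) tilt [-0.  0. -1.] j6 -14.8
```

```bash
python3 -m jog '[[[-50,25,0,-10],[-104,52,0,-20],[-158,79,0,-30],[-212,106,0,-40],[-266,133,0,-50]]]'
python3 - <<'E'
from h import *
plan([542,-273,404],8.4)
E
```

```text
clock: 0.78
position: [374.0, -415.3, 403.9]
ee_rot: [-0.528, 0.849, 0.001, 0.0]
contact_force: [-0.2, -0.5, -0.2]
gripper_width: 85.3
t 0.78 pos [ 373.97 -415.35  403.95] ytool 153.72 -> shift [-202.04  -87.62    0.09] spin -34.68 (alt 145.3 ) tilt [-0.  0. -1.] j6 5.1
```

```bash
python3 -m jog '[[[-50,-22,0,-9],[-101,-44,0,-18],[-151,-66,0,-27],[-202,-88,0,-34.7],[-202,-88,0,-34.7]]]'
python3 - <<'E'
from h import *
plan([542,-273,404],8.4)
im,d=arm.get_image("wrist"); cv2.imwrite("pics/w1.png",im); W=arm.camera_params("wrist"); np.save("pics/w1.npy",np.array([W["R"].tolist() if hasattr(W["R"],'tolist') else W["R"]],object),allow_pickle=True)
import pickle; pickle.dump(W,open("pics/w1.pkl","wb"))
E
```

```text
clock: 1.4
position: [544.8, -270.7, 403.1]
ee_rot: [0.759, -0.651, -0.001, -0.0]
contact_force: [0.5, -0.1, -0.9]
gripper_width: 85.4
t 1.4 pos [ 544.76 -270.68  403.08] ytool -171.3 -> shift [ 1.87  3.08 -0.92] spin 0.3 (alt -179.7 ) tilt [-0.  0. -1.] j6 20.0
```

View pics/w1.png

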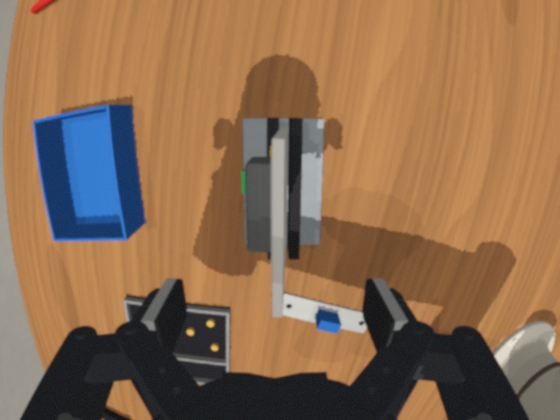

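```bash
python3 - <<'E'
from h import *
crop("pics/w1.png","pics/w1c.png",220,100,120,120,5)
crop("pics/w1.png","pics/w1d.png",220,220,120,110,5)
E
```

```text
(no output)
```

View pics/w1c.png

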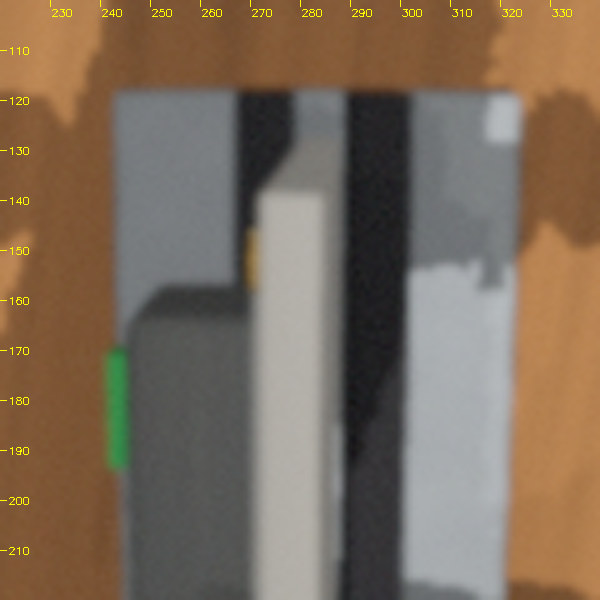

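View pics/w1d.png

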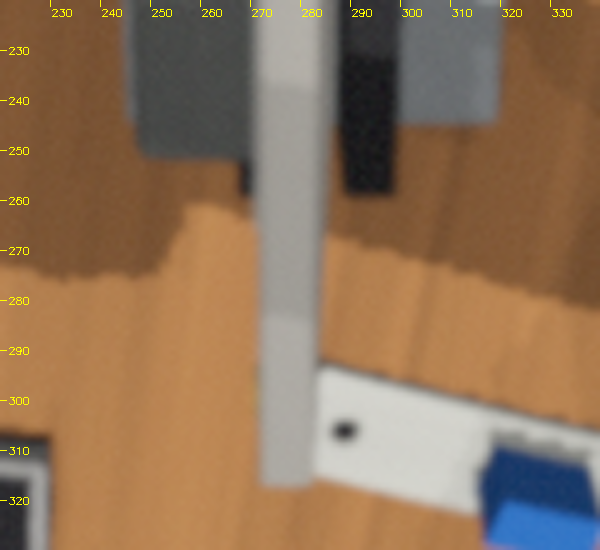

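```bash
python3 - <<'E'
from h import *
import pickle; W=pickle.load(open("pics/w1.pkl","rb"))
for z in (168,172):
    a=onz(W,(278.0,138.5),z,True); b=onz(W,(277.2,317),z,True)
    print(z,a,b,np.linalg.norm(a-b),(a+b)/2,np.degrees(np.arctan2(-(b-a)[0],(b-a)[1])))
# two-view z with top cam
T=arm.camera_params("top");S=arm.camera_params("scene")
for w,t,s in (((278,138.5),(427.1,208.4),(142.1,148.4)),((277.2,317),(372.4,216.1),(196.1,153.6))):
    X,e=tri([ray(W,w,True),ray(T,t),ray(S,s)]);print(X,np.array(e))
    for q in ((0,1),(0,2)): 
        r=[ray(W,w,True),ray(T,t),ray(S,s)]; X,e=tri([r[i] for i in q]); print("  ",q,X,np.array(e))
E
```

```text
168 [ 550.54 -337.22  168.  ] [ 531.11 -207.6   168.  ] 131.0713031398902 [ 540.83 -272.41  168.  ] 8.527430020594663
172 [ 550.64 -337.52  172.  ] [ 531.59 -210.45  172.  ] 128.48849276707682 [ 541.12 -273.98  172.  ] 8.52743002059469
[ 551.73 -337.7   166.88] [1.34 1.11 0.48]
   (0, 1) [ 551.36 -337.19  171.43] [0.78 0.78]
   (0, 2) [ 551.04 -337.61  166.15] [0.75 0.75]
[ 531.92 -208.78  169.57] [0.61 1.32 1.  ]
   (0, 1) [ 532.09 -209.58  171.04] [0.64 0.64]
   (0, 2) [ 531.2  -208.2   168.86] [0.02 0.02]
```

```bash
python3 - <<'E'
from h import *
plan([541,-273.5,305],8.5)
E
```

```text
t 1.45 pos [ 543.41 -271.86  403.2 ] ytool -171.45 -> shift [ 1.51  2.46 98.2 ] spin 0.05 (alt -180.0 ) tilt [-0.  0. -1.] j6 19.9
```

```bash
python3 -m jog '[[[1.5,2.5,30,0],[1.5,2.5,60,0],[1.5,2.5,85,0],[1.5,2.5,98,0],[1.5,2.5,98,0]]]' 40
python3 - <<'E'
from h import *
plan([541,-273.5,305],8.5); print(np.degrees(arm.read_state()["joints"]))
im,d=arm.get_image("wrist"); cv2.imwrite("pics/w2.png",im)
E
```

```text
clock: 2.08
position: [540.4, -274.1, 304.6]
ee_rot: [0.757, -0.653, -0.002, 0.0]
contact_force: [0.4, -0.2, 0.6]
gripper_width: 39.5
t 2.08 pos [ 540.36 -274.06  304.62] ytool -171.52 -> shift [-0.46 -0.71 -0.38] spin -0.02 (alt 180.0 ) tilt [-0.  0. -1.] j6 20.2
[-11.62  25.17  -9.96  -0.12 -55.12  20.17]
```

View pics/w2.png

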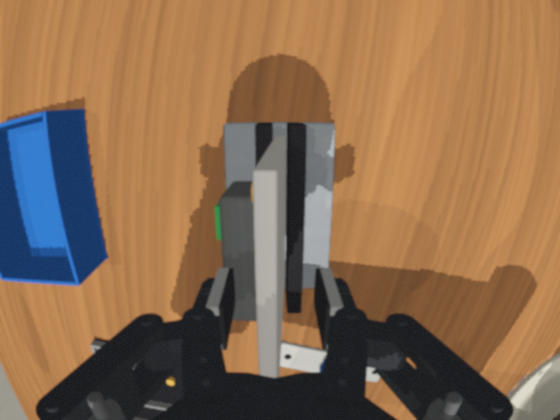

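```bash
python3 -m jog '[[[-0.5,-1.8,0,0],[-0.5,-1.8,0,0],[-0.5,-1.8,0,0],[-0.5,-1.8,0,0],[-0.5,-1.8,0,0]]]' 0
python3 -m jog '[[[0,0,0,0],[0,0,-3,0],[0,0,-8,0],[0,0,-16,0],[0,0,-24,0]]]'
python3 - <<'E'
from h import *
plan([541,-273.5,305],8.5);s=arm.read_state(); print(s["contact_force"],s["gripper_width"])
E
```

```text
clock: 2.75
position: [540.7, -273.8, 307.0]
ee_rot: [0.758, -0.652, -0.004, 0.003]
contact_force: [-6.0, -1.4, 6.8]
gripper_width: 7.2
clock: 3.38
position: [540.8, -273.7, 331.2]
ee_rot: [0.758, -0.652, -0.004, 0.003]
contact_force: [-1.7, -1.2, -4.3]
gripper_width: 7.5
t 3.38 pos [ 540.78 -273.75  331.24] ytool -171.45 -> shift [-0.14 -0.51 26.23] spin 0.05 (alt -180.0 ) tilt [-0.01  0.   -1.  ] j6 20.1
[-1.71 -1.15 -4.28] 7.458593472692752
```

```bash
python3 - <<'E'
from h import *
plan([575,150,430],-7.3)
E
```

```text
t 3.38 pos [ 540.78 -273.75  331.24] ytool -171.45 -> shift [-414.23  -95.84  -98.56] spin 15.85 (alt -164.2 ) tilt [-0.01  0.   -1.  ] j6 20.1
```

```bash
python3 -m jog '[[[0,0,-20,0],[0,0,-45,0],[-10,0,-70,0],[-35,-8,-90,1],[-75,-17,-99,3]]]'
python3 - <<'E'
from h import *
plan([575,150,430],-7.3)
E
```

```text
clock: 4.0
position: [547.9, -197.0, 432.8]
ee_rot: [0.74, -0.673, -0.002, 0.001]
contact_force: [1.0, 0.6, -4.6]
gripper_width: 7.1
t 4.0 pos [ 547.92 -197.04  432.76] ytool -174.62 -> shift [-342.96  -59.54    2.81] spin 12.68 (alt -167.3 ) tilt [-0.  0. -1.] j6 9.2
```

```bash
python3 -m jog '[[[-50,-8,3,2],[-102,-17,3,4],[-154,-26,3,6],[-206,-35,3,8],[-250,-43,3,10]]]'
python3 -m jog '[[[-35,-6,0,1],[-65,-11,0,2],[-92,-16,0,2.7],[-92,-16,0,2.7],[-92,-16,0,2.7]]]'
python3 - <<'E'
from h import *
import pickle
plan([575,150,430],-7.3)
W=arm.camera_params("wrist");im,d=arm.get_image("wrist"); cv2.imwrite("pics/w3.png",im);pickle.dump(W,open("pics/w3.pkl","wb"))
plan([575,150,430],-7.3)
im,d=arm.get_image("scene"); cv2.imwrite("pics/s3.png",im)
E
```

```text
clock: 4.62
position: [567.3, 58.1, 430.9]
ee_rot: [-0.678, 0.735, 0.001, 0.0]
contact_force: [0.8, -0.4, -4.1]
gripper_width: 7.2
clock: 5.25
position: [590.6, 148.4, 431.5]
ee_rot: [-0.661, 0.751, 0.001, 0.001]
contact_force: [-0.8, -0.0, -3.8]
gripper_width: 7.0
t 5.25 pos [590.57 148.42 431.5 ] ytool 172.68 -> shift [ 0.42 15.65  1.51] spin -0.02 (alt 180.0 ) tilt [-0.  0. -1.] j6 -36.6
t 5.3 pos [590.51 148.03 431.52] ytool 172.65 -> shift [ 0.04 15.64  1.53] spin -0.05 (alt 180.0 ) tilt [-0.  0. -1.] j6 -36.6
```

View pics/w3.png

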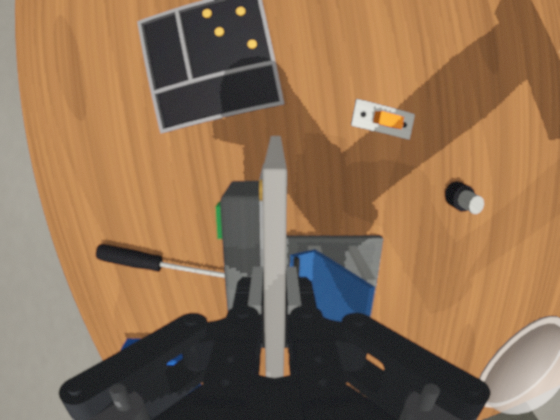

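View pics/s3.png

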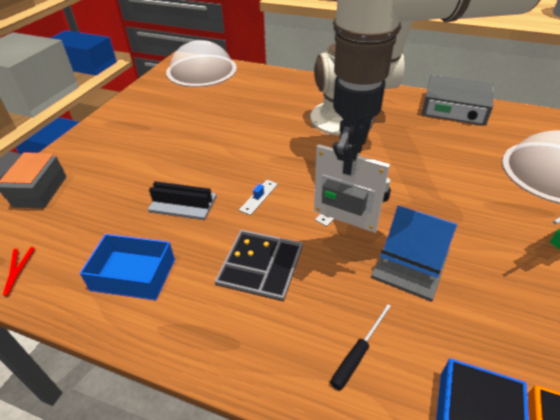

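The plate hangs upright in the grip with its box facing out, and the rack slot is empty at (183,195). The wrist view of the rest is half hidden by the plate. I'll fit the rest from the depth images.

```bash
python3 - <<'E'
from h import *
def cloud(p,d,poly):
    m=np.zeros(d.shape,np.uint8); cv2.fillPoly(m,[np.array(poly,np.int32)],1)
    v,u=np.nonzero((m>0)&(d>0)); z=d[v,u]; K=np.array(p["mtx"])
    c=np.stack([(u-K[0,2])/K[0,0]*z,(v-K[1,2])/K[1,1]*z,z],1)
    return (c-np.array(p["t"]))@np.array(p["R"])
def plane(P):
    c=np.median(P,0)
    for _ in range(5):
        n=np.linalg.svd(P-c)[2][2]; r=(P-c)@n; k=np.abs(r)<3*np.median(np.abs(r))+.3; P=P[k]; c=P.mean(0)
    return c,n*np.sign(n[2]),np.std((P-c)@n),len(P)
T=arm.camera_params("top");S=arm.camera_params("scene")
dT=np.load("pics/top0.npy");dS=np.load("pics/scene0.npy")
for nm,p,d,poly in (("top board",T,dT,[(152,209),(191,215),(181,223),(142,217)]),
  ("scene board",S,dS,[(401,212),(450,226),(436,262),(387,246)]),
  ("bench T",T,dT,[(220,200),(250,200),(250,230),(220,230)]),("bench S",S,dS,[(300,240),(360,240),(340,290),(310,290)]),
  ("tray floor T",T,dT,[(265,160),(276,160),(278,200),(268,200)]),("tray floor S",S,dS,[(275,250),(290,250),(280,285),(265,285)]),
  ("ledge T",T,dT,[(152,201),(192,206),(192,208),(152,203)])):
    P=cloud(p,d,poly); c,n,sd,N=plane(P)
    print(nm,c,n,"sd",round(sd,2),N,"tilt from vert",np.degrees(np.arcsin(n[2])),"yaw",np.degrees(np.arctan2(n[1],n[0])))
    if "board" in nm:
        for th in (28,):
            # x along -7.3 at z=45, line mid: use actual normal
            ps=np.radians(-7.3); h=np.array([np.cos(ps),np.sin(ps)])
            hd=np.hypot(n[0],n[1]); X=c[:2]+ (n[:2]/hd)*((c[2]-45)*n[2]/hd)
            print("   corner-line pt",X, "dist along rest x:",X@h)
E
```

```text
top board [535.47 291.62  95.64] [ 0.88 -0.12  0.46] sd 0.79 401 tilt from vert 27.62595665038915 yaw -7.517642059566662
   corner-line pt [561.74 288.15] dist along rest x: 520.573722658561
scene board [539.64 296.73  89.03] [ 0.87 -0.12  0.47] sd 1.33 1939 tilt from vert 28.08209074624892 yaw -7.670879398954032
   corner-line pt [562.92 293.59] dist along rest x: 521.0550205895486
bench T [549.99 130.29   0.67] [-0. -0.  1.] sd 2.13 936 tilt from vert 89.7601370769153 yaw -150.06423291612225
bench S [592.93 126.57  -0.99] [-0. -0.  1.] sd 1.13 2259 tilt from vert 89.8041882967698 yaw -167.26198399231473
tray floor T [647.64  31.72   4.64] [-0.    0.01  1.  ] sd 2.13 452 tilt from vert 89.29644618995447 yaw 98.71060383121554
tray floor S [649.76  29.86   3.14] [-0.  0.  1.] sd 1.09 513 tilt from vert 89.75031211305777 yaw 109.3080055633156
ledge T [570.63 290.44  49.97] [-0.61  0.08  0.79] sd 1.53 116 tilt from vert 52.210223928770574 yaw 172.47383986577236
```

```bash
python3 - <<'E'
from h import *
plan([570,292.7,400],-7.45)
E
```

```text
t 5.35 pos [590.52 147.82 431.54] ytool 172.63 -> shift [-140.99   38.9    31.88] spin 0.08 (alt -179.9 ) tilt [-0.  0. -1.] j6 -36.6
```

```bash
python3 -m jog '[[[-35,10,0,0],[-75,20,5,0],[-115,32,15,0],[-141,39,25,0],[-141,39,32,0]]]'
python3 -m jog '[[[0,0,0,0],[0,0,0,0],[0,0,0,0],[0,0,0,0],[0,0,0,0]]]'
python3 - <<'E'
from h import *
import pickle
W=arm.camera_params("wrist")
im,d=arm.get_image("wrist"); cv2.imwrite("pics/w4.png",im);pickle.dump(W,open("pics/w4.pkl","wb"))
plan([570,292.7,400],-7.45)
im,d=arm.get_image("top"); crop(im,"pics/t4.png",100,140,180,135,4);cv2.imwrite("pics/t4f.png",im)
im,d=arm.get_image("scene"); crop(im,"pics/s4.png",330,130,170,140,4);cv2.imwrite("pics/s4f.png",im)
E
```

```text
clock: 5.98
position: [569.6, 293.9, 399.0]
ee_rot: [-0.661, 0.751, 0.001, 0.0]
contact_force: [-0.1, -0.4, -5.1]
gripper_width: 7.2
clock: 6.6
position: [569.7, 293.7, 399.2]
ee_rot: [-0.661, 0.751, 0.001, 0.0]
contact_force: [0.2, 0.4, -3.4]
gripper_width: 7.4
t 6.65 pos [569.66 293.78 399.1 ] ytool 172.71 -> shift [ 1.03 -0.48 -0.91] spin 0.16 (alt -179.8 ) tilt [-0.  0. -1.] j6 -48.9
```

View pics/w4.png

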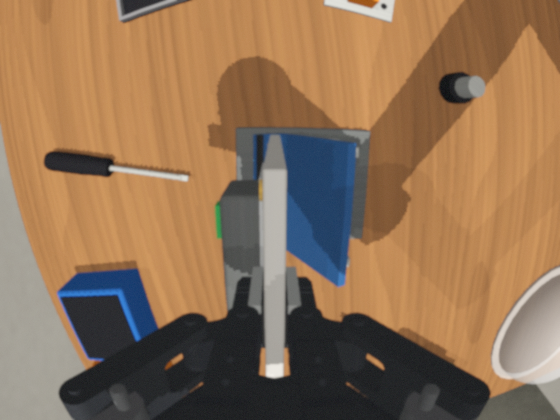

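View pics/t4.png

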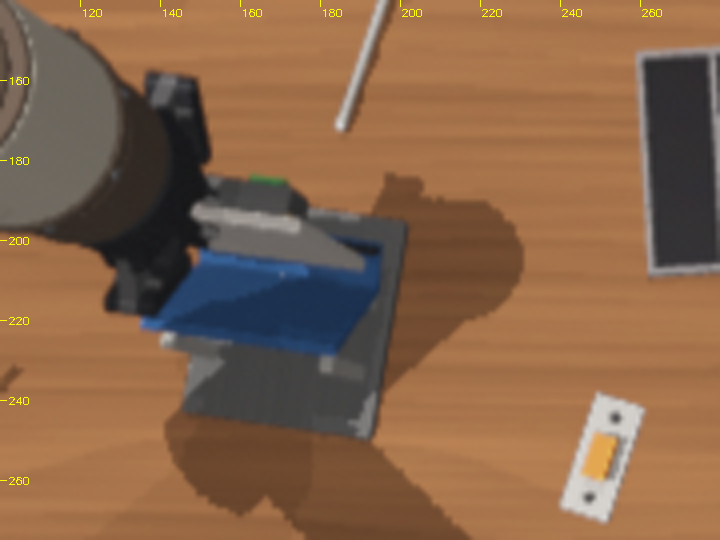

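View pics/s4.png

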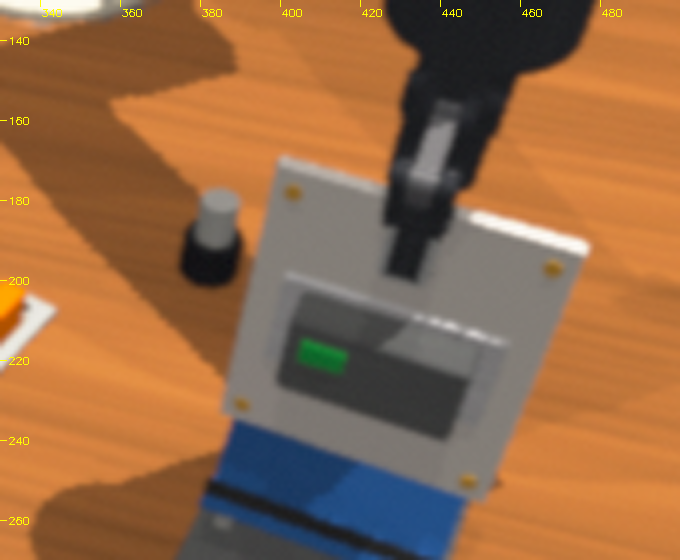

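```bash
python3 - <<'E'
from h import *
T=arm.camera_params("top");S=arm.camera_params("scene")
a=(100+362/4-.375,140+267/4-.375); b=(330+226/4-.375,130+411/4-.375)
X,e=tri([ray(T,a),ray(S,b)]); print(X,np.array(e))
h=np.array([.9917,-.1288]);w=np.array([.1288,.9917])
o=np.array([562.6,293.5])
print("plate low -y rel rest_foot",(X[:2]-o)@h,(X[:2]-o)@w)
for n,q in (("board -y",(508.23,242.55)),("board +y",(522.78,358.06)),("lip -y",(577.93,230.24)),("lip +y",(593,348.58))): q=np.array(q); print(n,(q-o)@h,(q-o)@w)
# scene +y corner on z of same
bb=(330+482/4-.375,130+501/4-.375); Y=onz(S,bb,X[2]); print(Y,(Y[:2]-o)@h,(Y[:2]-o)@w, np.linalg.norm(Y-X))
crop("pics/w4.png","pics/w4c.png",215,110,170,125,4)
E
```

```text
[559.89 232.69  99.08] [0.36 0.36]
plate low -y rel rest_foot 5.148884965820556 -60.65404310882305
board -y -47.35636900000001 -57.52997099999999
board +y -47.80482200000005 58.895336
lip -y 23.350648999999926 -60.760438
lip +y 23.053375999999982 58.538355999999986
[577.26 358.83  99.08] 6.120005571417217 66.67763549641288 127.3316682005495
```

View pics/w4c.png

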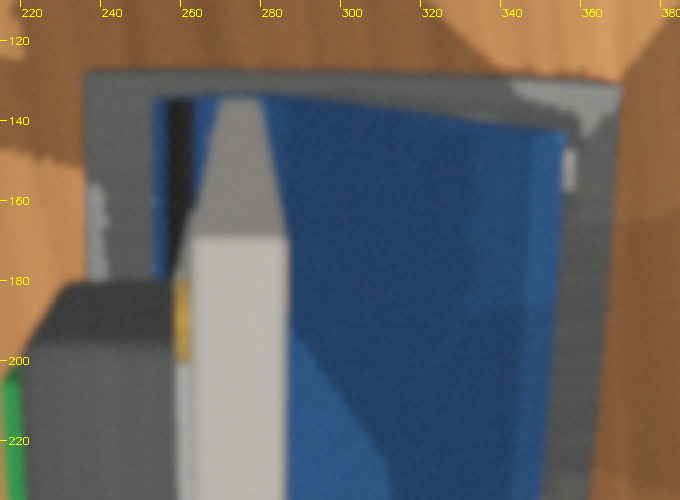

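```bash
python3 - <<'E'
from h import *
import pickle; W=pickle.load(open("pics/w4.pkl","rb"))
h=np.array([.9917,-.1288]);w=np.array([.1288,.9917]);o=np.array([562.6,293.5])
px=lambda x,y:(215+x/4-.375,110+y/4-.375)
for n,q,zs in (("plate low -y",px(240,98),(101,105,109)),("plate low front",px(220,98),(105,)),("plate low back",px(261,98),(105,)),("plate top -y",px(240,237),(265,)),("lip top outer",px(168,98),(62,65)),("lip inner",px(192,98),(62,65)),("corner?",px(280,97),(45,)),("board top front -y",px(536,130),(133,)),("board top back -y",px(563,132),(130,133))):
    for z in zs:
        X=onz(W,q,z,True); print(n,X,(X[:2]-o)@h,(X[:2]-o)@w)
E
```

```text
plate low -y [560.94 229.73 101.  ] 6.565070460675814 -63.45084328779582
plate low -y [560.92 229.48 105.  ] 6.577303835213399 -63.70229564005579
plate low -y [560.9  229.23 109.  ] 6.589537209750871 -63.95374799231576
plate low front [564.88 228.97 105.  ] 10.568522473184945 -63.698728123220164
plate low back [556.76 230.01 105.  ] 2.386138868272641 -63.71747387302045
plate top -y [561.51 230.42 265.  ] 7.040955629326839 -62.702167865398074
lip top outer [577.73 229.98  62.  ] 23.18563624450739 -61.04214551852971
lip top outer [577.55 229.82  65.  ] 23.03015051810061 -61.23031218223998
lip inner [572.2  230.73  62.  ] 17.60023231305013 -61.009993387866864
lip inner [572.07 230.56  65.  ] 17.49968718201937 -61.19847631468414
corner? [551.45 234.22  45.  ] -3.418477737910929 -60.227056479877334
board top front -y [507.94 239.33 133.  ] -47.2309571604555 -60.75586276187673
board top back -y [502.15 240.51 130.  ] -53.120373609867116 -60.33478445580074
board top back -y [502.88 240.16 133.  ] -52.35452502236005 -60.585897042341664
```

```bash
python3 -m jog '[[[2.3,0,15,0.2],[2.3,0,30,0.2],[2.3,0,42,0.2],[2.3,0,48,0.2],[2.3,0,48,0.2]]]'
python3 -m jog '[[[0,0,1,0],[0,0,2,0],[0,0,3,0],[0,0,3,0],[0,0,3,0]]]'
```

```text
clock: 7.38
position: [569.3, 291.7, 350.3]
ee_rot: [-0.66, 0.752, 0.001, -0.0]
contact_force: [0.2, -0.9, -4.3]
gripper_width: 7.4
clock: 8.0
position: [569.3, 291.8, 347.4]
ee_rot: [-0.66, 0.752, 0.001, -0.0]
contact_force: [0.8, 0.5, -3.7]
gripper_width: 7.1
```

```bash
python3 -m jog '[[[0,0,0.5,0],[0,0,1,0],[0,0,1.5,0],[0,0,2,0],[0,0,2,0]]]'
python3 -m jog '[[[0,0,0.5,0],[0,0,1,0],[0,0,1.5,0],[0,0,1.5,0],[0,0,1.5,0]]]'
```

```text
clock: 8.62
position: [569.3, 291.7, 345.7]
ee_rot: [-0.66, 0.752, 0.001, -0.0]
contact_force: [-0.5, 0.2, -1.7]
gripper_width: 7.7
clock: 9.25
position: [569.4, 291.6, 345.5]
ee_rot: [-0.66, 0.752, 0.001, 0.0]
contact_force: [-3.5, -2.6, 5.4]
gripper_width: 7.4
```

```bash
python3 - <<'E'
from h import *
a=np.radians(28);Rw=np.array([[np.cos(a),-np.sin(a)],[np.sin(a),np.cos(a)]])
tipZ=345.5-173
for th in range(0,29,4):
    f=np.radians(28-th);u=np.array([np.cos(f),-np.sin(f)]);v=np.array([np.sin(f),np.cos(f)])
    B=np.array([0,8*np.sin(f)]);bt=Rw@(B+160*v)+[0,45];F=Rw@(B+8*u)+[0,45];ft=Rw@(B+8*u+160*v)+[0,45]
    vv=Rw@v; s=(tipZ-F[1])/vv[1]; fx=F[0]+s*vv[0]
    gap=max(fx,ft[0])-bt[0]
    print(th,"backtop",bt,"fronttop",ft,"front at tip",round(fx,1),"gap",round(gap,1))
plan([569.4,291.6,345.5],-7.45); o=np.array([562.6,293.5]);h=np.array([.9917,-.1288]);p=np.array(arm.read_state()["position"])[:2];print((p-o)@h)
E
python3 -m jog '[[[0,1,0.5,0],[0,2,1,0],[0,3,1.5,0],[0,3.5,2,0],[0,3.5,2,0]]]'
```

```text
0 backtop [ -1.76 208.32] fronttop [  6.24 208.32] front at tip 6.2 gap 8.0
4 backtop [-12.69 207.48] fronttop [ -4.71 208.04] front at tip -2.2 gap 10.5
8 backtop [-23.55 205.86] fronttop [-15.63 206.97] front at tip -10.8 gap 12.8
12 backtop [-34.3  203.45] fronttop [-26.48 205.11] front at tip -19.5 gap 14.8
16 backtop [-44.88 200.27] fronttop [-37.19 202.48] front at tip -28.6 gap 16.3
20 backtop [-55.25 196.33] fronttop [-47.73 199.07] front at tip -38.1 gap 17.2
24 backtop [-65.34 191.66] fronttop [-58.03 194.91] front at tip -48.1 gap 17.3
28 backtop [-75.12 186.27] fronttop [-68.05 190.03] front at tip -58.7 gap 16.4
t 9.25 pos [569.39 291.64 345.49] ytool 172.56 -> shift [ 0.04 -0.02 -0.01] spin 0.01 (alt -180.0 ) tilt [-0.  0. -1.] j6 -49.0
6.968703556600701
clock: 9.88
position: [566.1, 292.4, 344.1]
ee_rot: [-0.66, 0.751, 0.001, 0.001]
contact_force: [-0.4, 0.7, 4.6]
gripper_width: 7.4
```

```bash
python3 -m jog '[[[0,0,0,0],[0,1,0,0],[0,2,0,0],[0,3,0,0],[0,4,0,0]]]' 11
python3 - <<'E'
from h import *
im,d=arm.get_image("wrist"); cv2.imwrite("pics/w5.png",im)
im,d=arm.get_image("scene"); crop(im,"pics/s5.png",330,150,170,140,4)
E
```

```text
clock: 10.5
position: [562.0, 292.9, 343.9]
ee_rot: [-0.66, 0.751, 0.001, 0.001]
contact_force: [-0.6, -0.1, 0.1]
gripper_width: 11.0
```

View pics/w5.png

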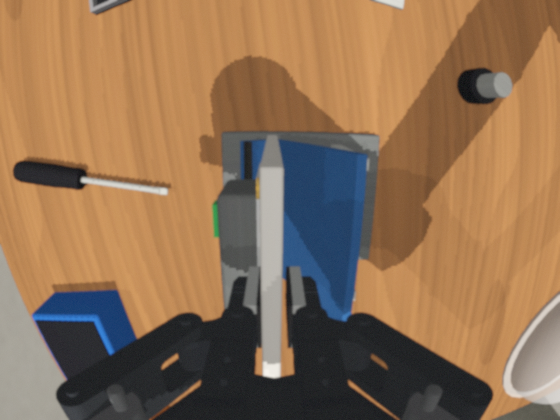

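View pics/s5.png

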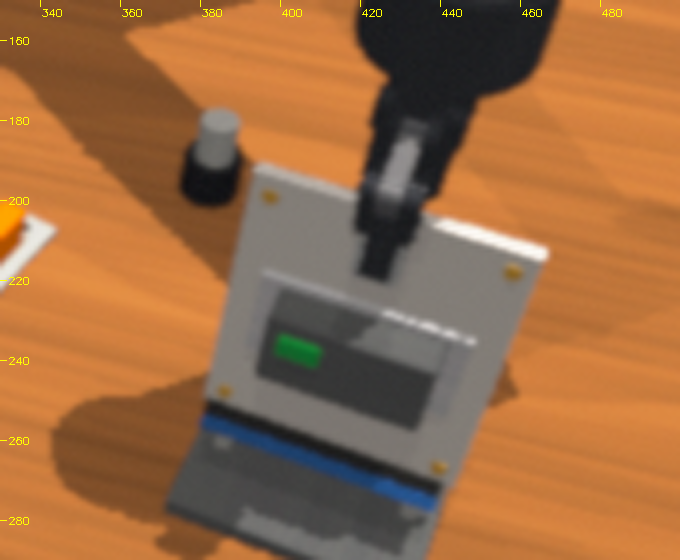

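```bash
python3 -m jog '[[[0,1.5,0,0],[0,3,0,0],[0,4.5,0,0],[0,6,0,0],[0,7,0,0]]]' 12.5
python3 -m jog '[[[0,2,0,0],[0,4,0,0],[0,6,0,0],[0,8,0,0],[0,9,0,0]]]' 15.5
python3 - <<'E'
from h import *
im,d=arm.get_image("wrist"); cv2.imwrite("pics/w6.png",im)
o=np.array([562.6,293.5]);h=np.array([.9917,-.1288]);p=np.array(arm.read_state()["position"])[:2];print((p-o)@h)
E
```

```text
clock: 11.22
position: [555.0, 293.9, 344.1]
ee_rot: [-0.66, 0.751, 0.001, 0.001]
contact_force: [-0.1, 0.5, -0.4]
gripper_width: 12.4
clock: 11.85
position: [545.8, 295.0, 344.1]
ee_rot: [-0.66, 0.751, 0.001, 0.001]
contact_force: [-0.1, 0.4, 0.2]
gripper_width: 15.7
-16.839791355668368
```

View pics/w6.png

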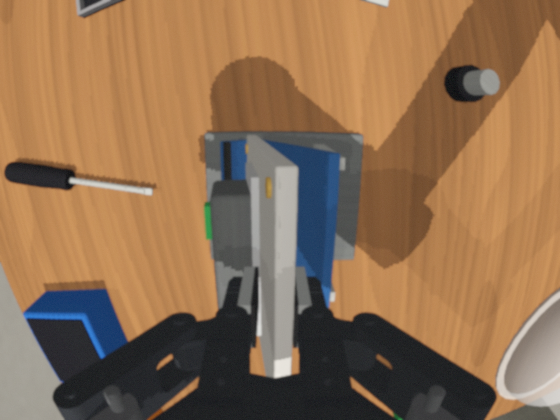

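```bash
python3 -m jog '[[[0,2,0,0],[0,4,0,0],[0,6,0,0],[0,8,0,0],[0,9,0,0]]]' 18
python3 -m jog '[[[0,2,0,0],[0,4,0,0],[0,6,0,0],[0,8,0,0],[0,9.5,0,0]]]' 20
python3 -m jog '[[[0,2,0,0],[0,4,0,0],[0,6,0,0],[0,8,0,0],[0,10,0,0]]]' 21
python3 - <<'E'
from h import *
im,d=arm.get_image("wrist"); cv2.imwrite("pics/w7.png",im)
o=np.array([562.6,293.5]);h=np.array([.9917,-.1288]);p=np.array(arm.read_state()["position"])[:2];print((p-o)@h)
E
```

```text
clock: 12.52
position: [536.7, 296.2, 344.1]
ee_rot: [-0.66, 0.751, 0.001, 0.001]
contact_force: [-0.7, -0.1, -0.4]
gripper_width: 18.1
clock: 13.15
position: [527.1, 297.5, 344.1]
ee_rot: [-0.66, 0.751, 0.001, 0.001]
contact_force: [-0.4, 0.2, -0.5]
gripper_width: 19.7
clock: 13.78
position: [517.1, 298.8, 344.0]
ee_rot: [-0.66, 0.751, 0.001, 0.001]
contact_force: [-0.4, 0.3, -0.5]
gripper_width: 20.8
-46.01133591808924
```

View pics/w7.png

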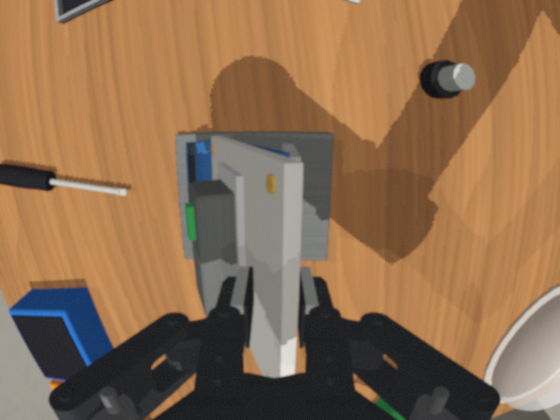

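```bash
python3 -m jog '[[[0,2,0,0],[0,4,0,0],[0,6,0,0],[0,8,0,0],[0,9,0,0]]]'
python3 -m jog '[[[0,1.5,0,0],[0,3,0,0],[0,4.5,0,0],[0,6,0,0],[0,7,0,0]]]'
python3 -m jog '[[[0,1,0,0],[0,2,0,0],[0,3,0,0],[0,4,0,0],[0,5,0,0]]]'
python3 - <<'E'
from h import *
im,d=arm.get_image("wrist"); cv2.imwrite("pics/w8.png",im)
o=np.array([562.6,293.5]);h=np.array([.9917,-.1288]);p=np.array(arm.read_state()["position"])[:2];print((p-o)@h)
E
```

```text
clock: 14.45
position: [507.8, 299.9, 344.1]
ee_rot: [-0.66, 0.751, 0.001, 0.001]
contact_force: [-0.9, 0.0, -0.7]
gripper_width: 21.2
clock: 15.08
position: [500.8, 300.8, 344.1]
ee_rot: [-0.66, 0.751, 0.001, 0.001]
contact_force: [-1.3, 0.4, 0.6]
gripper_width: 21.2
clock: 15.7
position: [495.9, 301.5, 344.2]
ee_rot: [-0.66, 0.751, 0.001, 0.001]
contact_force: [-0.5, -0.1, -0.4]
gripper_width: 20.8
-67.32129486019433
```

View pics/w8.png

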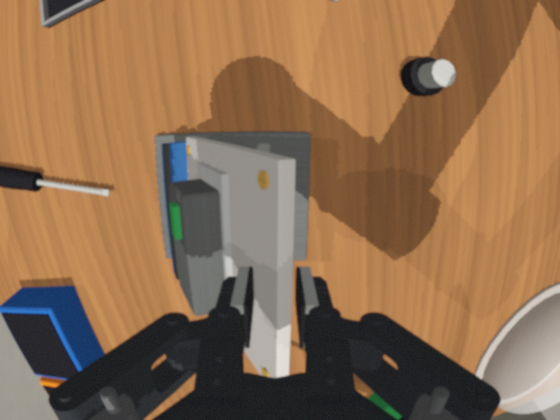

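The plate's back edge (x≈293) has left the rear pad (x≈300), so it now rests on the board. I'll open and withdraw upward.

```bash
python3 -m jog '[[[0,0,0,0],[0,0,0,0],[0,0,-4,0],[0,0,-20,0],[0,0,-45,0]]]' 32
python3 - <<'E'
from h import *
plan([445,-101,330],81.4)
im,d=arm.get_image("scene"); crop(im,"pics/s9.png",330,150,170,140,4)
E
```

```text
clock: 16.38
position: [495.7, 301.4, 390.1]
ee_rot: [-0.66, 0.751, 0.001, 0.001]
contact_force: [0.7, 0.3, 0.2]
gripper_width: 31.9
t 16.38 pos [495.73 301.36 390.11] ytool 172.61 -> shift [405.64  -1.43  59.42] spin -88.79 (alt 91.2 ) tilt [ 0.  0. -1.] j6 -54.6
```

View pics/s9.png

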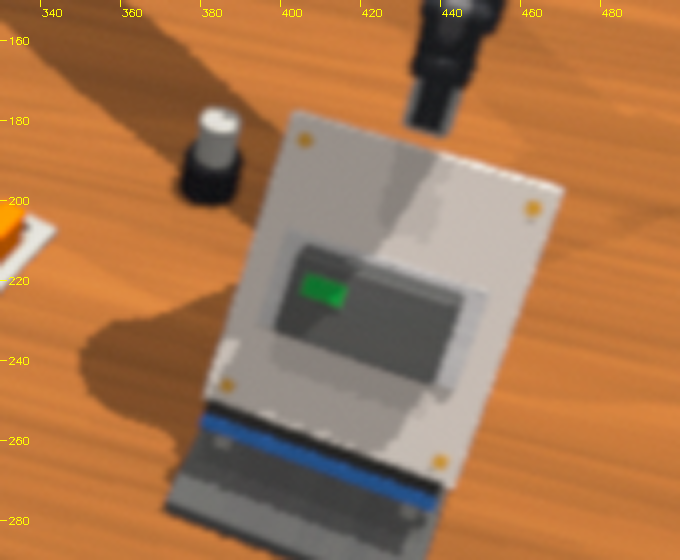

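```bash
python3 -m jog '[[[10,0,-20,0],[55,0,-30,-10],[112,0,-20,-20],[170,0,0,-30],[228,0,20,-40]]]' 60
python3 -m jog '[[[0,0,0,-10],[0,0,0,-20],[0,0,0,-30],[0,0,0,-40],[0,0,0,-48]]]'
python3 - <<'E'
from h import *
plan([445,-101,330],81.4)
im,d=arm.get_image("top"); crop(im,"pics/t10.png",110,160,140,110,5); np.save("pics/top10.npy",d)
im,d=arm.get_image("scene"); crop(im,"pics/s10.png",360,170,120,110,5); np.save("pics/scene10.npy",d)
E
```

```text
clock: 17.05
position: [467.1, 74.3, 374.1]
ee_rot: [0.879, -0.477, 0.003, -0.006]
contact_force: [2.0, 0.3, -0.3]
gripper_width: 60.3
clock: 17.68
position: [467.3, 74.3, 375.3]
ee_rot: [0.997, -0.076, 0.006, -0.005]
contact_force: [0.2, 0.2, -0.5]
gripper_width: 60.1
t 17.68 pos [467.28  74.25 375.32] ytool -98.67 -> shift [  3.9  177.06  43.55] spin -0.07 (alt 179.9 ) tilt [ 0.01  0.01 -1.  ] j6 52.6
```

View pics/t10.png

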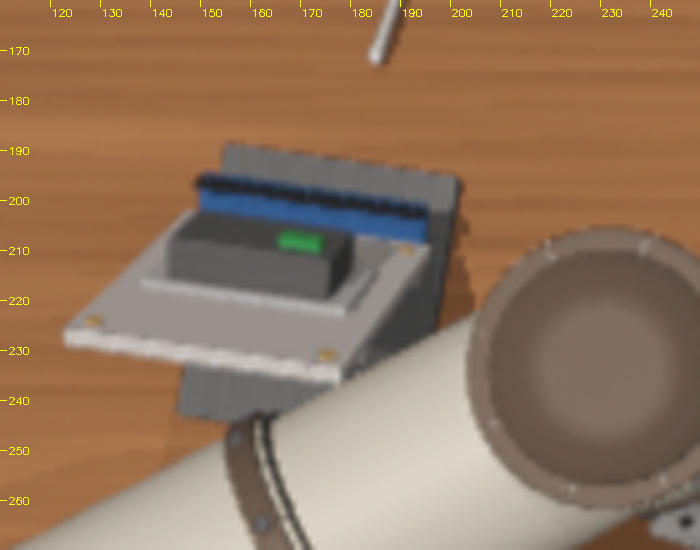

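View pics/s10.png

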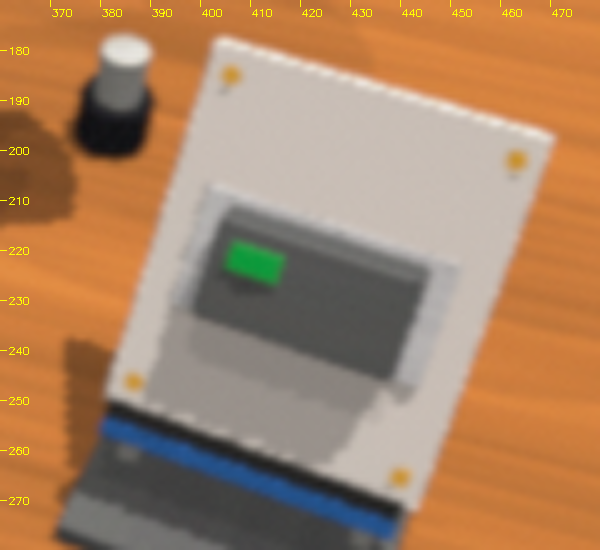

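```bash
python3 - <<'E'
from h import *
T=arm.camera_params("top");S=arm.camera_params("scene")
t=lambda x,y:(110+x/5-.4,160+y/5-.4); s=lambda x,y:(360+x/5-.4,170+y/5-.4)
h=np.array([.9917,-.1288]);w=np.array([.1288,.9917]);o=np.array([562.6,293.5])
for n,a,b in (("top -y",t(341,367),s(216,44)),("top +y",t(66,331),s(553,139)),("bot -y",t(429,245),s(107,401))):
    X,e=tri([ray(T,a),ray(S,b)]);print(n,X,np.array(e),(X[:2]-o)@h,(X[:2]-o)@w)
d=np.load("pics/scene10.npy");p=S
m=np.zeros(d.shape,np.uint8);cv2.fillPoly(m,[np.array([(407,187),(460,200),(452,218),(402,204)],np.int32)],1)
v,u=np.nonzero(m);z=d[v,u];K=np.array(p["mtx"]);c=np.stack([(u-K[0,2])/K[0,0]*z,(v-K[1,2])/K[1,1]*z,z],1);P=(c-np.array(p["t"]))@np.array(p["R"])
c=P.mean(0);n=np.linalg.svd(P-c)[2][2];n*=np.sign(n[2]);print(c,n,np.degrees(np.arcsin(n[2])),np.degrees(np.arctan2(n[1],n[0])))
# distance from board plane (corner-line, 28deg)
a=np.radians(28);N=np.array([*(h*np.cos(a)),np.sin(a)]);print("front face offset from board",(c-[*o,45])@N)
E
```

```text
top -y [487.35 239.55 186.27] [0.05 0.05] -67.67408816597231 -63.19333372480315
top +y [502.46 367.24 186.63] [0.51 0.51] -69.14090806843063 65.38145615663835
bot -y [560.81 230.33  45.22] [0.4 0.4] 6.358011940412282 -62.87781935990087
[513.22 300.98 163.06] [-0.65  0.03  0.76] 49.27657955425977 177.21439131616302
front face offset from board 11.335395626653405
```

```bash
python3 -m jog '[[[1,44,11,0],[2,88,22,0],[3,132,33,0],[4,165,43,0],[4,177,43,0]]]' 50
python3 -m jog '[[[0,0,0,0],[0,0,0,0],[0,0,0,0],[0,0,0,0],[0,0,0,0]]]'
python3 - <<'E'
from h import *
import pickle
W=arm.camera_params("wrist")
im,d=arm.get_image("wrist"); cv2.imwrite("pics/w11.png",im);pickle.dump(W,open("pics/w11.pkl","wb"))
plan([445,-101,330],81.4)
E
```

```text
clock: 18.4
position: [443.8, -102.2, 330.3]
ee_rot: [0.997, -0.08, 0.005, -0.005]
contact_force: [-0.2, 0.2, 0.3]
gripper_width: 50.1
clock: 19.02
position: [443.9, -101.8, 330.4]
ee_rot: [0.997, -0.08, 0.005, -0.005]
contact_force: [0.7, 0.0, -0.4]
gripper_width: 49.8
t 19.07 pos [ 443.85 -101.91  330.32] ytool -99.17 -> shift [ 0.99 -1.08  0.34] spin -0.57 (alt 179.4 ) tilt [ 0.01  0.01 -1.  ] j6 73.6
```

View pics/w11.png

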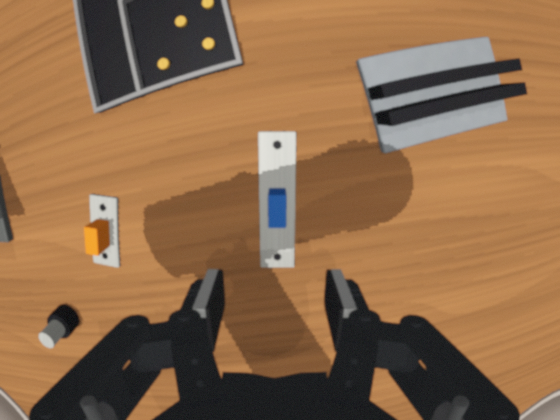

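```bash
python3 - <<'E'
from h import *
crop("pics/w11.png","pics/w11c.png",230,120,100,155,4)
E
```

```text
(no output)
```

View pics/w11c.png

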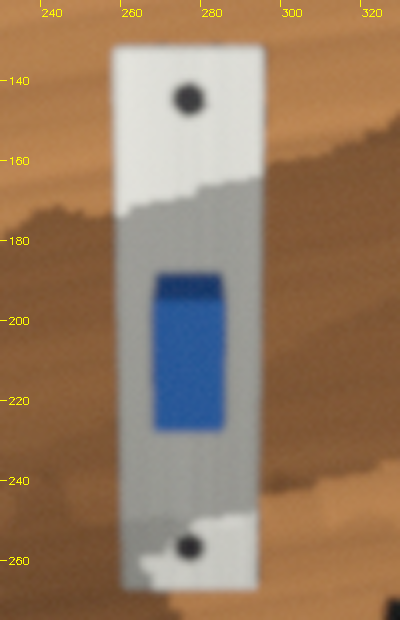

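```bash
python3 - <<'E'
from h import *
import pickle; W=pickle.load(open("pics/w11.pkl","rb"))
px=lambda x,y:(230+x/4-.375,120+y/4-.375)
T=arm.camera_params("top")
q=[onz(W,px(*c),5,True) for c in ((112,45),(265,45),(258,590),(120,590))]
for a in q: print(a)
print("len",np.linalg.norm((q[0]+q[1]-q[2]-q[3])/2),"wid",np.linalg.norm(q[0]-q[1]),np.linalg.norm(q[2]-q[3]))
d=(q[0]+q[1]-q[2]-q[3]);print("centre",sum(q)/4,"yaw",np.degrees(np.arctan2(d[1],d[0])))
b=[onz(W,px(*c),33,True) for c in ((154,299),(223,299),(225,430),(153,430))]
print("block",sum(b)/4,np.linalg.norm(b[0]-b[1]),np.linalg.norm(b[1]-b[2]))
hh=[onz(W,px(*c),5,True) for c in ((189,99),(189,547))];d=hh[0]-hh[1];print("holes",(hh[0]+hh[1])/2,np.degrees(np.arctan2(d[1],d[0])))
X,e=tri([ray(W,px(189,365),True),ray(T,(250+287/4-.375,140+458/4-.375))]);print("blk two-view",X,np.array(e))
# tray corners
plan([445,-101,185],81.4)
E
```

```text
[515.37 -95.53   5.  ]
[ 509.99 -129.36    5.  ]
[ 377.75 -108.73    5.  ]
[383.16 -74.4    5.  ]
len 133.86671087714564 wid 34.25004375829002 34.74727285696415
centre [ 446.57 -102.      5.  ] yaw -8.974503570386306
block [ 446.81 -102.03   33.  ] 14.51503523228646 29.189444834252573
holes [ 446.38 -102.02    5.  ] -9.0215867478727
blk two-view [ 445.94 -102.09   29.9 ] [0.15 0.15]
t 19.07 pos [ 443.85 -101.91  330.32] ytool -99.17 -> shift [ -0.47   0.37 145.33] spin -0.57 (alt 179.4 ) tilt [ 0.01  0.01 -1.  ] j6 73.6
```

```bash
cat >> h.py <<'E'
def plang(g,ydeg=None):
    s,p,R=tool(); print("ztool",np.round(R[:,2],4)); plan(np.array(g)-155*R[:,2],ydeg)
E
python3 - <<'E'
from h import *
plang([446.6,-102.0,30],81)
E
```

```text
ztool [ 0.01  0.01 -1.  ]
t 19.07 pos [ 443.85 -101.91  330.32] ytool -99.17 -> shift [ -0.28   2.65 145.32] spin -0.17 (alt 179.8 ) tilt [ 0.01  0.01 -1.  ] j6 73.6
```

```bash
python3 -m jog '[[[0,2.6,40,0],[0,2.6,80,0],[0,2.6,115,0],[0,2.6,138,0],[0,2.6,145,0]]]' 40
python3 - <<'E'
from h import *
plang([446.6,-102.0,30],81)
im,d=arm.get_image("wrist"); cv2.imwrite("pics/w12.png",im)
plang([446.6,-102.0,30],81)
E
```

```text
clock: 19.7
position: [444.9, -103.3, 184.1]
ee_rot: [0.997, -0.08, 0.004, -0.004]
contact_force: [0.7, -0.4, 0.8]
gripper_width: 39.8
ztool [ 0.01  0.01 -1.  ]
t 19.7 pos [ 444.88 -103.28  184.06] ytool -99.17 -> shift [ 0.38 -0.13 -0.93] spin -0.17 (alt 179.8 ) tilt [ 0.01  0.01 -1.  ] j6 74.2
ztool [ 0.01  0.01 -1.  ]
t 19.75 pos [ 444.99 -103.27  184.12] ytool -99.17 -> shift [ 0.22 -0.08 -0.86] spin -0.17 (alt 179.8 ) tilt [ 0.01  0.01 -1.  ] j6 74.2
```

View pics/w12.png

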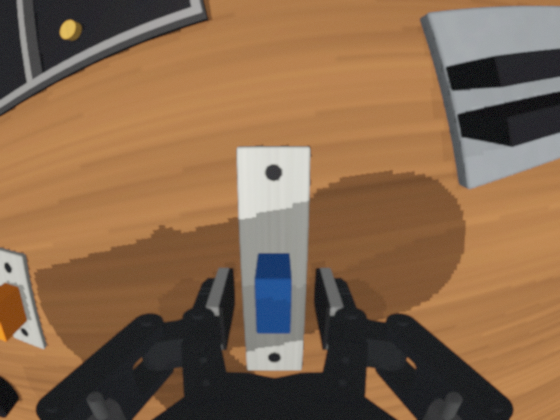

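```bash
python3 -m jog '[[[0,0,0,0],[0,0,0,0],[0,0,0,0],[0,0,-5,0],[0,0,-20,0]]]' 0
python3 - <<'E'
from h import *
T=arm.camera_params("top")
tl=lambda x,y:(120+x/4-.375,140+y/4-.375)
q=[onz(T,tl(*c),14) for c in ((570,275),(789,261),(773,39),(556,53))]
for a in q: print(a)
print("sides",[np.linalg.norm(q[i]-q[(i+1)%4]) for i in range(4)],"centre",sum(q)/4)
d=q[3]-q[0]+q[2]-q[1];print("yaw",np.degrees(np.arctan2(d[1],d[0])))
T1=onz(T,tl(646,267),14);T2=onz(T,tl(634,50),14);print("divider",T1,T2)
c=sum(q)/4;ps=np.arctan2(d[1],d[0]);ex=np.array([np.cos(ps),np.sin(ps)]);ey=np.array([-ex[1],ex[0]])
for t in (T1,T2,onz(T,tl(640,121),14),onz(T,tl(776,114),14)): print((t-c)[:2]@ex,(t-c)[:2]@ey)
plan([650,0,400],94)
E
```

```text
clock: 20.38
position: [444.3, -103.5, 204.0]
ee_rot: [0.997, -0.08, 0.003, -0.004]
contact_force: [0.1, -0.3, -0.8]
gripper_width: 14.7
[567.12  56.21  14.  ]
[578.19 -91.27  14.  ]
[731.21 -80.    14.  ]
[719.99  68.34  14.  ]
sides [np.float64(147.89229331359948), np.float64(153.43913081622154), np.float64(148.7630623964609), np.float64(153.35236522269108)] centre [649.13 -11.68  14.  ]
yaw 4.3752838760013155
divider [573.09   5.06  14.  ] [722.6   15.01  14.  ]
-74.5354320257501 22.484488489032753
75.29641315273705 20.99992996321386
25.694717978954174 20.081816726120643
24.38894532217226 -72.600183802861
t 20.38 pos [ 444.34 -103.5   204.04] ytool -99.19 -> shift [ 187.58 -136.76 -193.71] spin -13.19 (alt 166.8 ) tilt [ 0.01  0.01 -1.  ] j6 74.2
```

```bash
python3 -m jog '[[[0,0,-40,0],[30,-20,-80,-3],[80,-55,-96,-8],[130,-85,-96,-13],[165,-110,-96,-13.5]]]'
python3 - <<'E'
from h import *
plang([647,36.4,150],94.4)
E
```

```text
clock: 21.0
position: [625.7, -21.2, 302.4]
ee_rot: [0.999, 0.038, 0.004, -0.004]
contact_force: [0.4, -0.4, -1.0]
gripper_width: 14.4
ztool [ 0.01  0.01 -1.  ]
t 21.0 pos [625.73 -21.17 302.41] ytool -85.65 -> shift [ 24.28 -54.63  -1.96] spin -0.05 (alt 180.0 ) tilt [ 0.01  0.01 -1.  ] j6 81.8
```

```bash
python3 -m jog '[[[8,-18,0,0],[16,-36,0,0],[24,-54.6,0,0],[24,-54.6,0,0],[24,-54.6,0,0]]]'
python3 - <<'E'
from h import *
import pickle
W=arm.camera_params("wrist")
im,d=arm.get_image("wrist"); cv2.imwrite("pics/w13.png",im);pickle.dump(W,open("pics/w13.pkl","wb"))
plang([647,36.4,150],94.4)
E
```

```text
clock: 21.62
position: [645.0, 35.1, 303.2]
ee_rot: [0.999, 0.038, 0.004, -0.004]
contact_force: [-0.9, 0.4, -0.9]
gripper_width: 15.0
ztool [ 0.01  0.01 -1.  ]
t 21.68 pos [645.04  34.82 303.19] ytool -85.67 -> shift [ 0.82 -0.26 -1.79] spin -0.07 (alt 179.9 ) tilt [ 0.01  0.01 -1.  ] j6 77.2
```

View pics/w13.png

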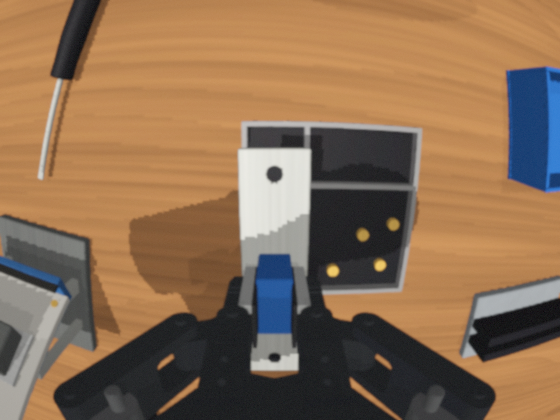

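```bash
python3 - <<'E'
from h import *
crop("pics/w13.png","pics/w13c.png",230,110,200,195,4)
E
```

```text
(no output)
```

View pics/w13c.png

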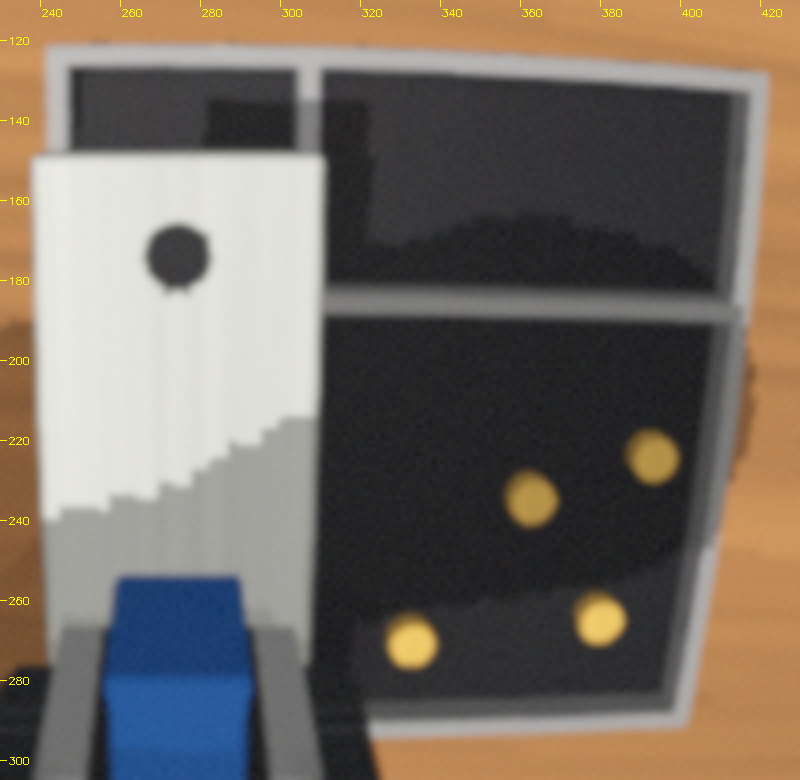

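```bash
python3 - <<'E'
from h import *
import pickle; W=pickle.load(open("pics/w13.pkl","rb"))
px=lambda x,y:(230+x/4-.375,110+y/4-.375)
A=onz(W,px(47,47),14,True);B=onz(W,px(769,73),14,True);C=onz(W,px(688,727),14,True)
print(A,B,C,"AB",np.linalg.norm(A-B),"BC",np.linalg.norm(B-C))
d=A-B;yaw=np.degrees(np.arctan2(-d[0],d[1]));d2=B-C;print("yaw",yaw,np.degrees(np.arctan2(d2[1],d2[0])))
c=(A+C)/2;print("centre",c)
ps=np.radians(yaw);ex=np.array([np.cos(ps),np.sin(ps)]);ey=np.array([-ex[1],ex[0]])
for q in (px(309,57),px(740,312)): t=onz(W,q,14,True);print("div",(t-c)[:2]@ex,(t-c)[:2]@ey)
for n,u in (("long",(0,48)),("short",(50,-25))): print(n,c[:2]+u[0]*ex+u[1]*ey)
# bracket
for z in (120,123):
    q=[onz(W,px(*k),z,True) for k in ((33,156),(325,156))];m=(q[0]+q[1])/2;print("strap far end",q,np.linalg.norm(q[0]-q[1]))
E
```

```text
[720.87  68.42  14.  ] [732.13 -80.37  14.  ] [578.76 -91.98  14.  ] AB 149.2211222693447 BC 153.81075741492427
yaw 4.329147289226391 4.326675013606244
centre [649.81 -11.78  14.  ]
div 74.95723086937257 23.246082046286062
div 25.202119658254446 -72.14283643623483
long [646.19  36.09]
short [701.56 -32.93]
strap far end [array([710.29,  58.17, 120.  ]), array([712.91,  24.15, 120.  ])] 34.126353283182766
strap far end [array([710.61,  57.84, 123.  ]), array([713.18,  24.49, 123.  ])] 33.45209469438805
```

```bash
python3 - <<'E'
from h import *
s,p,R=tool(); plan(p+[1.0,0,-110],94.33)
E
```

```text
t 21.68 pos [645.04  34.82 303.19] ytool -85.67 -> shift [  0.1    0.91 110.  ] spin 0.0 (alt -180.0 ) tilt [ 0.01  0.01 -1.  ] j6 77.2
```

```bash
python3 -m jog '[[[0,0.9,30,0],[0,0.9,60,0],[0,0.9,88,0],[0,0.9,104,0],[0,0.9,110,0]]]'
python3 -m jog '[[[0,0,1,0],[0,0,2,0],[0,0,3,0],[0,0,3,0],[0,0,3,0]]]'
python3 - <<'E'
from h import *
im,d=arm.get_image("wrist"); cv2.imwrite("pics/w14.png",im)
E
```

```text
clock: 22.3
position: [645.8, 34.4, 192.5]
ee_rot: [0.999, 0.038, 0.003, -0.004]
contact_force: [0.4, -0.4, -1.7]
gripper_width: 14.7
clock: 22.92
position: [645.9, 34.5, 189.8]
ee_rot: [0.999, 0.038, 0.004, -0.004]
contact_force: [-0.2, -0.2, -1.3]
gripper_width: 14.9
```

View pics/w14.png

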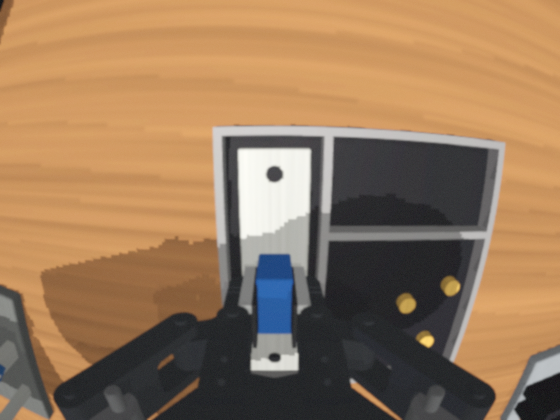

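```bash
python3 -m jog '[[[0,0,0.5,0],[0,0,1,0],[0,0,1.5,0],[0,0,2,0],[0,0,2,0]]]'
python3 -m jog '[[[0,0,0.5,0],[0,0,1,0],[0,0,1,0],[0,0,1,0],[0,0,1,0]]]'
```

```text
clock: 23.6
position: [645.9, 34.6, 189.0]
ee_rot: [0.999, 0.038, 0.004, -0.004]
contact_force: [-3.0, 1.5, 6.6]
gripper_width: 15.0
clock: 24.22
position: [645.9, 34.6, 189.0]
ee_rot: [0.999, 0.038, 0.004, -0.004]
contact_force: [-3.4, 1.4, 6.8]
gripper_width: 14.5
```

```bash
python3 -m jog '[[[0,0,0,0],[0,0,0,0],[0,0,0,0],[0,0,-3,0],[0,0,-10,0]]]' 24
python3 -m jog '[[[0,0,-30,0],[0,0,-70,0],[0,0,-110,0],[0,0,-130,0],[0,0,-130,0]]]' 50
python3 - <<'E'
from h import *
im,d=arm.get_image("wrist"); cv2.imwrite("pics/w15.png",im)
plang([445.8,87,180],73)
E
```

```text
clock: 24.85
position: [645.7, 34.5, 198.9]
ee_rot: [0.999, 0.038, 0.003, -0.003]
contact_force: [-0.2, 0.6, -0.2]
gripper_width: 23.9
clock: 25.48
position: [645.1, 33.6, 331.6]
ee_rot: [0.999, 0.038, 0.006, -0.004]
contact_force: [-0.4, 0.5, -0.0]
gripper_width: 50.0
ztool [ 0.01  0.01 -1.  ]
t 25.52 pos [644.67  33.56 329.57] ytool -85.65 -> shift [-195.51  -67.25   -6.58] spin 21.35 (alt -158.7 ) tilt [ 0.01  0.01 -1.  ] j6 77.3
```

View pics/w15.png

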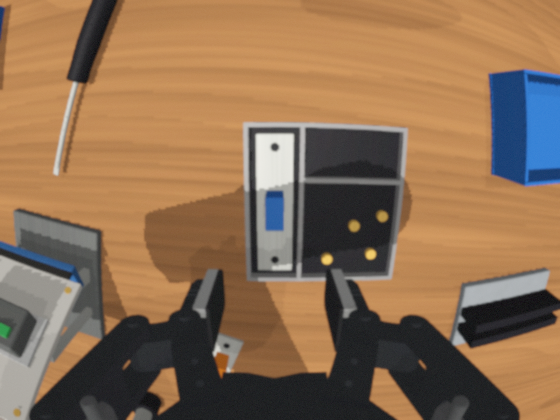

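```bash
python3 -m jog '[[[-45,-15,0,5],[-92,-31,0,10],[-140,-48,0,15],[-180,-61,0,20],[-195.5,-67,-6,21.3]]]' 50
python3 -m jog '[[[0,0,0,0],[0,0,0,0],[0,0,0,0],[0,0,0,0],[0,0,0,0]]]'
python3 - <<'E'
from h import *
import pickle
W=arm.camera_params("wrist")
im,d=arm.get_image("wrist"); cv2.imwrite("pics/w16.png",im);pickle.dump(W,open("pics/w16.pkl","wb"))
crop(im,"pics/w16c.png",220,130,110,130,5)
plang([445.8,87,30],73)
E
```

```text
clock: 26.15
position: [441.9, 85.2, 332.7]
ee_rot: [0.989, -0.148, 0.001, -0.003]
contact_force: [0.2, 0.8, -0.5]
gripper_width: 50.1
clock: 26.78
position: [442.2, 85.1, 332.5]
ee_rot: [0.989, -0.148, 0.001, -0.003]
contact_force: [-0.4, 0.1, 0.8]
gripper_width: 50.4
ztool [ 0.    0.01 -1.  ]
t 26.82 pos [442.14  85.12 332.6 ] ytool -106.99 -> shift [  2.54  -0.86 147.62] spin 0.01 (alt -180.0 ) tilt [ 0.    0.01 -1.  ] j6 41.5
```

View pics/w16c.png

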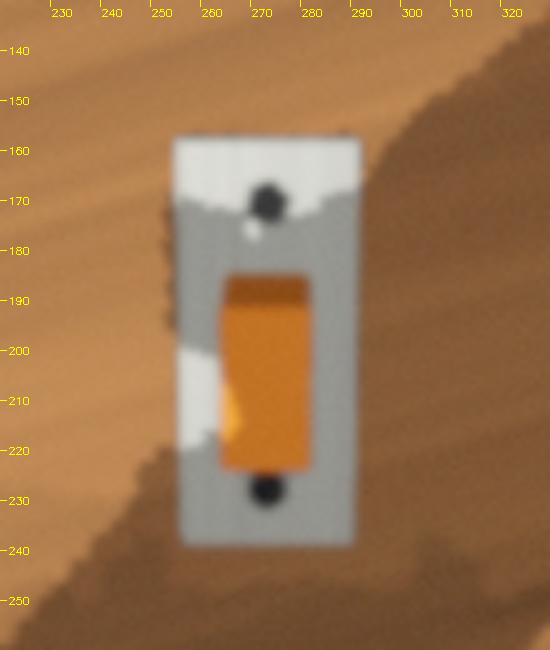

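View pics/w16.png

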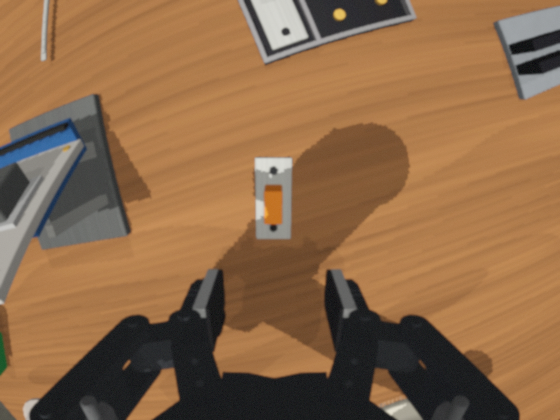

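```bash
python3 - <<'E'
from h import *
import pickle; W=pickle.load(open("pics/w16.pkl","rb"))
px=lambda x,y:(220+x/5-.4,130+y/5-.4)
q=[onz(W,px(*c),5,True) for c in ((173,138),(361,138),(354,545),(180,545))]
print("len",np.linalg.norm((q[0]+q[1]-q[2]-q[3])/2),"wid",np.linalg.norm(q[0]-q[1]),np.linalg.norm(q[2]-q[3]))
d=(q[0]+q[1]-q[2]-q[3]);yaw=np.degrees(np.arctan2(d[1],d[0]));c=sum(q)/4;print("centre",c,"yaw",yaw)
b=[onz(W,px(*k),33,True) for k in ((222,307),(310,307),(310,470),(220,470))];print("block",sum(b)/4,np.linalg.norm(b[0]-b[1]),np.linalg.norm(b[1]-b[2]))
T=arm.camera_params("top");X,e=tri([ray(W,px(266,388),True),ray(T,(120+519/4-.375,140+455/4-.375))]);print(X,np.array(e))
plang([*((c+sum(b)/4)/2)[:2],30],yaw+90)
E
```

```text
len 79.67858163443722 wid 34.311714873878415 34.10299415645264
centre [445.62  87.02   5.  ] yaw -17.0490797628166
block [445.71  86.99  33.  ] 14.881249275682617 29.171804621444718
[445.66  86.84  31.88] [0.09 0.09]
ztool [ 0.    0.01 -1.  ]
t 26.82 pos [442.14  85.12 332.6 ] ytool -106.99 -> shift [  2.41  -0.83 147.62] spin 0.06 (alt -179.9 ) tilt [ 0.    0.01 -1.  ] j6 41.5
```

```bash
python3 -m jog '[[[2.4,-0.8,40,0],[2.4,-0.8,80,0],[2.4,-0.8,115,0],[2.4,-0.8,140,0],[2.4,-0.8,147.5,0]]]' 40
python3 - <<'E'
from h import *
im,d=arm.get_image("wrist"); cv2.imwrite("pics/w17.png",im)
plang([445.6,87,30],73)
E
```

```text
clock: 27.45
position: [445.0, 85.9, 183.8]
ee_rot: [0.989, -0.148, -0.0, -0.002]
contact_force: [-0.1, 0.4, 0.3]
gripper_width: 40.1
ztool [ 0.  0. -1.]
t 27.5 pos [445.02  85.96 183.82] ytool -107.0 -> shift [ 0.33 -0.45 -1.18] spin -0.0 (alt 180.0 ) tilt [ 0.  0. -1.] j6 41.8
```

View pics/w17.png

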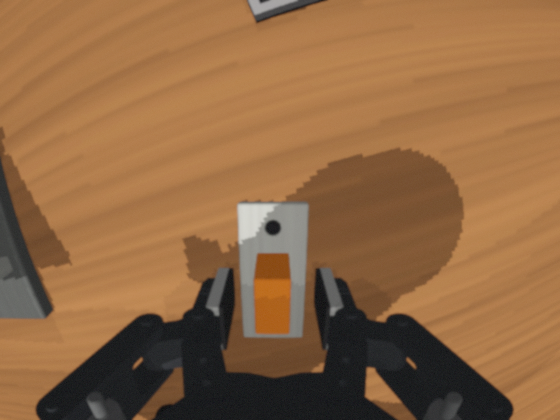

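```bash
python3 -m jog '[[[0,-0.4,-1,0],[0,-0.4,-1,0],[0,-0.4,-1,0],[0,-0.4,-1,0],[0,-0.4,-1,0]]]' 0
python3 -m jog '[[[0,0,-10,0],[0,0,-40,0],[0,0,-75,0],[0,0,-100,0],[0,0,-110,0]]]'
python3 - <<'E'
from h import *
plang([701.5,-32.9,150],4.33)
E
```

```text
clock: 28.12
position: [445.6, 86.7, 185.9]
ee_rot: [0.989, -0.148, 0.001, -0.003]
contact_force: [-0.8, 1.1, 6.6]
gripper_width: 14.8
clock: 28.75
position: [445.1, 86.0, 297.5]
ee_rot: [0.989, -0.148, 0.002, -0.004]
contact_force: [-1.1, 0.4, -2.7]
gripper_width: 14.6
ztool [ 0.01  0.01 -1.  ]
t 28.75 pos [445.13  85.96 297.52] ytool -106.98 -> shift [279.45  40.07  -6.95] spin 68.69 (alt -111.3 ) tilt [ 0.01  0.01 -1.  ] j6 41.7
```

```bash
python3 -m jog '[[[40,6,-7,10],[85,12,-7,20],[130,18,-7,30],[175,25,-7,40],[220,32,-7,50]]]'
python3 - <<'E'
from h import *
plang([701.5,-32.9,150],4.33)
E
```

```text
clock: 29.38
position: [647.0, -9.8, 303.5]
ee_rot: [0.832, -0.554, -0.001, -0.004]
contact_force: [1.2, 1.1, -0.7]
gripper_width: 14.7
ztool [ 0.    0.01 -1.  ]
t 29.38 pos [647.03  -9.77 303.48] ytool -157.34 -> shift [ 43.2  -40.54  -1.54] spin 18.33 (alt -161.7 ) tilt [ 0.    0.01 -1.  ] j6 9.5
```

```bash
python3 -m jog '[[[20,-20,0,9],[43,-40,0,18.3],[43,-40,0,18.3],[43,-40,0,18.3],[43,-40,0,18.3]]]'
python3 - <<'E'
from h import *
import pickle
W=arm.camera_params("wrist")
im,d=arm.get_image("wrist"); cv2.imwrite("pics/w18.png",im);pickle.dump(W,open("pics/w18.pkl","wb"))
plang([701.5,-32.9,150],4.33)
crop(im,"pics/w18c.png",170,90,190,195,4)
E
```

```text
clock: 30.0
position: [699.8, -33.6, 303.3]
ee_rot: [0.734, -0.679, -0.002, -0.003]
contact_force: [-0.4, -0.0, -1.7]
gripper_width: 14.8
ztool [ 0.    0.01 -1.  ]
t 30.05 pos [699.89 -33.54 303.61] ytool -175.57 -> shift [ 0.59 -1.22 -1.39] spin 0.1 (alt -179.9 ) tilt [ 0.    0.01 -1.  ] j6 -5.7
```

View pics/w18.png

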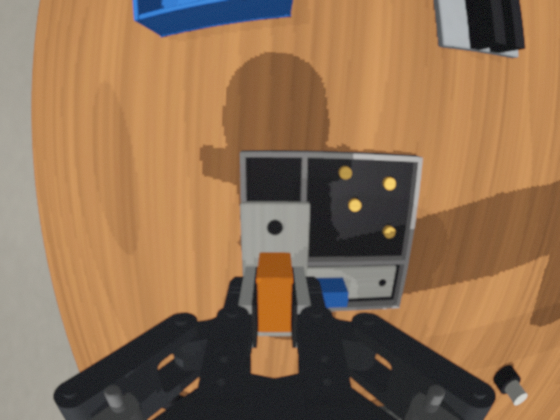

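View pics/w18c.png

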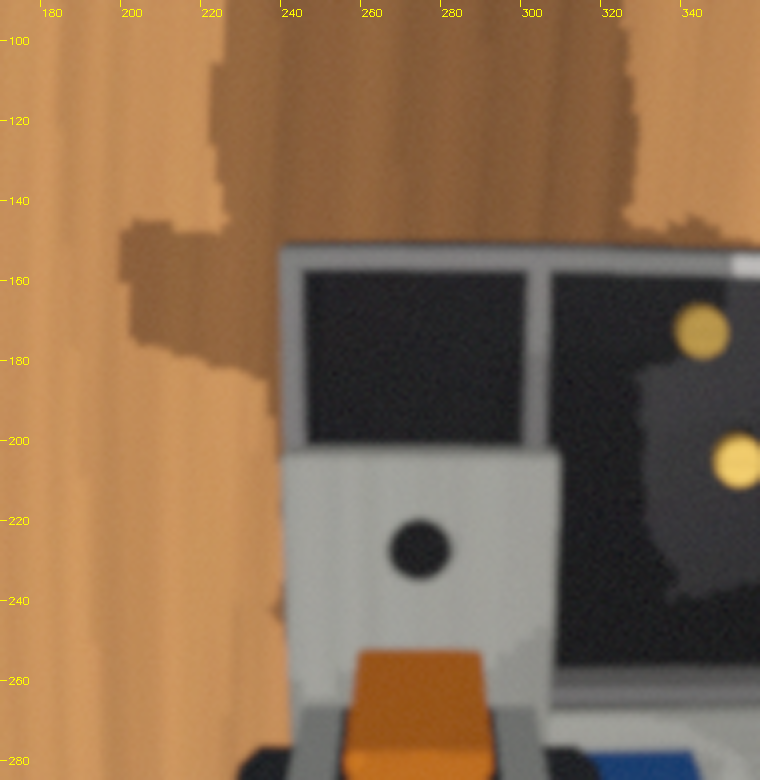

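```bash
python3 - <<'E'
from h import *
import pickle; W=pickle.load(open("pics/w18.pkl","rb"))
px=lambda x,y:(170+x/4-.375,90+y/4-.375)
a=onz(W,px(303,271),14,True);b=onz(W,px(526,271),14,True);C=onz(W,px(280,245),14,True)
ps=np.radians(4.33);ex=np.array([np.cos(ps),np.sin(ps)]);ey=np.array([-ex[1],ex[0]])
print(a,b,np.linalg.norm(a-b),"outer corner",C,"tray centre from it",C[:2]-77*ex+75*ey)
bay=(a+b)[:2]/2+46*ey; print("bay centre",bay)
q=[onz(W,px(*k),119,True) for k in ((283,453),(560,453))];print(q,np.linalg.norm(q[0]-q[1]))
m=(q[0]+q[1])[:2]/2; d=(q[0]-q[1]); print("strap dir",np.degrees(np.arctan2(d[1],d[0])),"bracket centre",m+40*ey)
s,p,R=tool(); 
plan(p+[*(bay-(m+40*ey)),-110],4.33)
E
```

```text
[726.86 -76.86  14.  ] [682.71 -80.28  14.  ] 44.28254597633301 outer corner [731.75 -81.79  14.  ] tray centre from it [649.31 -12.81]
bay centre [701.31 -32.7 ]
[array([719.69, -69.81, 119.  ]), array([686.07, -72.45, 119.  ])] 33.72107395605997
strap dir 4.477418298588442 bracket centre [699.86 -31.24]
t 30.05 pos [699.89 -33.54 303.61] ytool -175.57 -> shift [  2.35  -1.03 109.99] spin 0.1 (alt -179.9 ) tilt [ 0.    0.01 -1.  ] j6 -5.7
```

```bash
python3 -m jog '[[[1.7,-1.1,30,0.1],[1.7,-1.1,60,0.1],[1.7,-1.1,88,0.1],[1.7,-1.1,104,0.1],[1.7,-1.1,110,0.1]]]'
python3 -m jog '[[[0,0,1,0],[0,0,2,0],[0,0,2.5,0],[0,0,2.5,0],[0,0,2.5,0]]]'
python3 - <<'E'
from h import *
im,d=arm.get_image("wrist"); cv2.imwrite("pics/w19.png",im)
E
```

```text
clock: 30.68
position: [701.2, -34.1, 193.0]
ee_rot: [0.734, -0.68, -0.002, -0.003]
contact_force: [1.0, -0.6, -1.8]
gripper_width: 14.8
clock: 31.3
position: [701.2, -34.1, 190.8]
ee_rot: [0.734, -0.68, -0.002, -0.003]
contact_force: [0.3, -0.2, -1.1]
gripper_width: 14.5
```

View pics/w19.png

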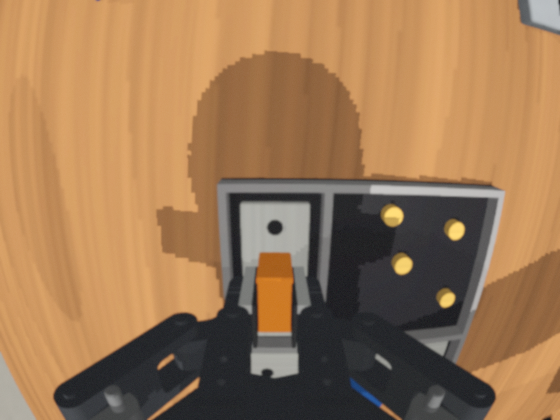

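```bash
python3 - <<'E'
from h import *
im=cv2.imread("pics/w19.png"); crop(im,"pics/w19c.png",210,170,130,210,3)
W=arm.camera_params("wrist"); R=np.array(W["R"])
ps=np.radians(4.33);ex=np.array([np.cos(ps),np.sin(ps)]);ey=np.array([-ex[1],ex[0]])
for n,c in (("A",(649.8,-11.8)),):
    for y in (-71,21,25):
        print(y,proj(W,[*(np.array(c)+50*ex+y*ey),14],True),proj(W,[*(np.array(c)+50*ex+y*ey),4],True))
E
```

```text
-71 [274.44 192.32] [274.46 187.31]
21 [274.25 348.62] [274.28 337.83]
25 [274.25 353.59] [274.27 342.76]
```

View pics/w19c.png

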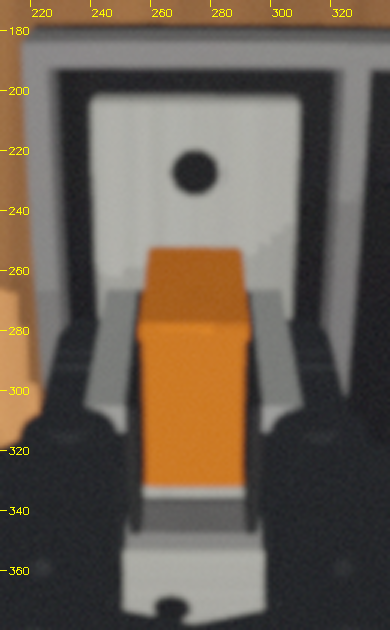

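```bash
python3 -m jog '[[[0,0,0.5,0],[0,0,1,0],[0,0,1.5,0],[0,0,2,0],[0,0,2,0]]]'
python3 -m jog '[[[0,0,0.5,0],[0,0,1,0],[0,0,1,0],[0,0,1,0],[0,0,1,0]]]'
```

```text
clock: 31.98
position: [701.2, -34.0, 190.0]
ee_rot: [0.734, -0.68, -0.002, -0.003]
contact_force: [-3.0, 1.9, 6.4]
gripper_width: 15.1
clock: 32.6
position: [701.3, -33.9, 190.1]
ee_rot: [0.734, -0.679, -0.001, -0.003]
contact_force: [-2.4, 0.9, 6.3]
gripper_width: 14.8
```

```bash
python3 -m jog '[[[0,0,0,0],[0,0,0,0],[0,0,0,0],[0,0,-3,0],[0,0,-10,0]]]' 24
python3 -m jog '[[[0,0,-30,0],[0,0,-75,0],[0,0,-120,0],[0,0,-150,0],[0,0,-160,0]]]' 50
python3 -m jog '[[[60,0,0,0],[120,0,0,0],[180,0,0,0],[230,0,0,0],[250,0,0,0]]]'
python3 - <<'E'
from h import *
s=arm.read_state();print(s["clock"],s["position"])
im,d=arm.get_image("top"); cv2.imwrite("pics/t20.png",im)
im,d=arm.get_image("scene"); cv2.imwrite("pics/s20.png",im)
crop(im,"pics/s20c.png",190,160,300,150,2); np.save("pics/s20.npy",d)
E
```

```text
clock: 33.22
position: [701.2, -34.0, 199.9]
ee_rot: [0.734, -0.679, -0.002, -0.003]
contact_force: [0.2, 0.3, -0.9]
gripper_width: 23.9
clock: 33.85
position: [701.0, -35.1, 363.2]
ee_rot: [0.734, -0.679, 0.0, -0.005]
contact_force: [-0.1, -0.2, 0.1]
gripper_width: 50.1
clock: 34.48
position: [719.7, -287.5, 359.2]
ee_rot: [0.733, -0.681, -0.001, -0.004]
contact_force: [0.2, 0.8, -0.6]
gripper_width: 50.2
34.475 [ 719.66 -287.46  359.21]
```

View pics/t20.png

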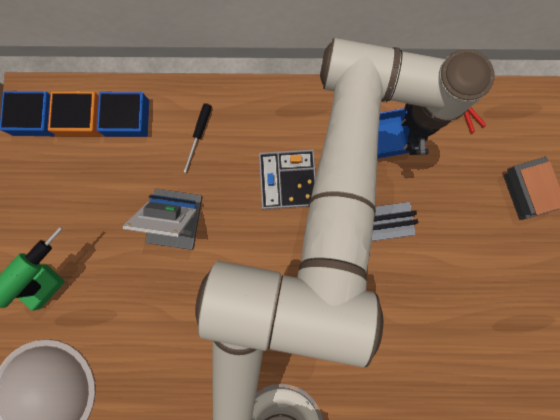

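View pics/s20.png

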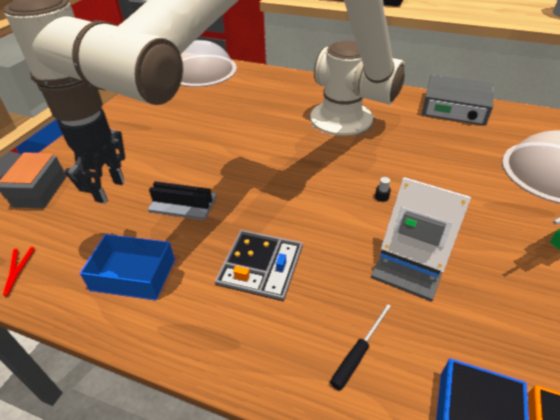

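View pics/s20c.png

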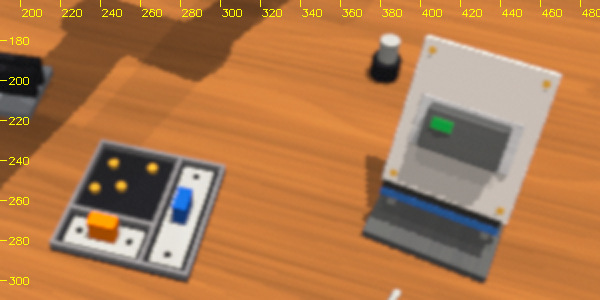

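```bash
python3 - <<'E'
from h import *
S=arm.camera_params("scene");K=np.array(S["mtx"])
def P(d,poly):
    m=np.zeros(d.shape,np.uint8);cv2.fillPoly(m,[np.array(poly,np.int32)],1);v,u=np.nonzero((m>0)&(d>0));z=d[v,u]
    return (np.stack([(u-K[0,2])/K[0,0]*z,(v-K[1,2])/K[1,1]*z,z],1)-np.array(S["t"]))@np.array(S["R"])
a=np.radians(28);h=np.array([.9917,-.1288]);w=np.array([.1288,.9917]);o=np.array([562.6,293.5,45])
F=np.array([[*(h*np.cos(a)),np.sin(a)],[*w,0],[*(-h*np.sin(a)),np.cos(a)]])
for n,f,polys in (("board before","pics/scene0.npy",[[(401,212),(450,226),(436,262),(387,246)]]),("plate now","pics/s20.npy",[[(409,186),(460,200),(453,216),(403,203)],[(393,225),(397,205),(400,206),(395,235)],[(444,232),(448,218),(453,218),(446,245)]])):
    d=np.load(f);q=np.vstack([(P(d,pl)-o)@F.T for pl in polys])
    A=np.c_[np.ones(len(q)),q[:,1],q[:,2]];k=np.ones(len(q),bool)
    for _ in range(6):
        c=np.linalg.lstsq(A[k],q[k,0],rcond=None)[0];r=q[:,0]-A@c;k=np.abs(r)<4
    print(n,"x0",c[0],"yaw err deg",np.degrees(c[1]),"tilt err deg",np.degrees(c[2]),"at z80:",c[0]+80*c[2],len(q),k.sum(),r[k].std())
E
```

```text
board before x0 0.31143619705556064 yaw err deg 0.2475129014774494 tilt err deg -0.10651541134635212 at z80: 0.162712626486763 2006 1988 1.423349859183514
plate now x0 11.927477011580871 yaw err deg 0.8222422465928524 tilt err deg -1.631128977251682 at z80: 9.649991317362508 1239 1214 1.5727717578331901
```

```bash
python3 - <<'E'
from h import *
S=arm.camera_params("scene");K=np.array(S["mtx"])
ims=[arm.get_image("scene")[1] for _ in range(4)]
a=np.radians(28);h=np.array([.9917,-.1288]);w=np.array([.1288,.9917]);o=np.array([562.6,293.5,45])
F=np.array([[*(h*np.cos(a)),np.sin(a)],[*w,0],[*(-h*np.sin(a)),np.cos(a)]])
# predicted pixels of plate-front regions (seated), sampled in plate coords
def q(d,ylo,yhi,zlo,zhi,x=8):
    ys,zs=np.meshgrid(np.arange(ylo,yhi,1.5),np.arange(zlo,zhi,1.5));L=np.c_[np.full(ys.size,x),ys.ravel(),zs.ravel()]
    X=L@F+o; uv=np.array([proj(S,p) for p in X]).round().astype(int); uv=np.unique(uv,axis=0);z=d[uv[:,1],uv[:,0]]
    Y=(np.stack([(uv[:,0]-K[0,2])/K[0,0]*z,(uv[:,1]-K[1,2])/K[1,1]*z,z],1)-np.array(S["t"]))@np.array(S["R"]);return (Y-o)@F.T
for n,b in (("top L",(-55,-20,115,150)),("top M",(-20,20,115,150)),("top R",(20,55,115,150)),("left side",(-59,-54,30,110)),("right side",(54,59,30,110)),("bottom L",(-55,-45,25,45)),("bottom mid",(-30,30,22,40)),("bottom R",(45,55,25,45))):
    print(n,[round(float(np.median(q(d,*b)[:,0])),2) for d in ims])
d0=np.load("pics/scene0.npy")
for b in ((-50,-20,70,95),(20,50,70,95),(-50,-20,25,45),(20,50,25,45)): print("board",round(float(np.median(q(d0,*b,x=0)[:,0])),2))
E
```

```text
top L [7.87, 8.04, 8.01, 8.13]
top M [8.04, 8.16, 8.19, 8.12]
top R [8.49, 8.29, 8.21, 8.31]
left side [8.18, 8.06, 8.0, 7.95]
right side [8.26, 8.36, 8.56, 8.51]
bottom L [8.02, 8.14, 7.73, 8.27]
bottom mid [8.4, 8.39, 8.36, 8.32]
bottom R [8.06, 8.25, 8.69, 8.28]
board -0.18
board 0.4
board 0.13
board 0.35
```

Depth puts the plate's front face 8 mm off the board everywhere, so it lies flat. Handing in.

```bash
python3 - <<'E'
from h import *
s=arm.read_state();print(s["clock"],np.abs(s["joint_vel"]).max(),s["contact_force"])
arm.job_done()
E
```

```text
34.775 0.008896112153013948 [-0.39  1.41 -0.21]
the job is handed in; nothing more can be done
```

I did all three placements in the order asked and handed the job in at 34.8 s of the 69 s allowed.

**What I did**
- **Plate:** I lifted it out of the rack and set its lower edge in the inner corner of the ledge. I then opened the jaws slightly and let it lean on the rear finger, moving back slowly until the board took it.
- **Long bracket:** I laid it flat, block up, in the long bay. I lowered it until the wrist force showed contact at about 7 N, then released it.
- **Short bracket:** I laid it flat, block up, in the narrow short bay. It went down to about 6 N of contact before release.

**Last checks**
- **Plate flatness:** depth readings put its front face 7.7–8.7 mm off the board plane across its whole face. That fits an 8 mm plate lying flat. The box faces out.
- **Plate centring:** it sits about 1–2 mm to the +y side of the rest's centre. I left it there.
- **Brackets:** the final pictures show both lying flat inside their bays. They also show the spacers, bin, screwdriver and cable gland where they were.
- **Robot at hand-in:** it was still, with nothing in the gripper and about 1.5 N read at the wrist. I had no verdict to check against.

**Disagreements**
- The two-view triangulated heights read about 1–4 mm lower than the stated sizes, which I put down to calibration. I used the stated heights, the wrist camera and contact forces instead.
- An earlier depth fit of the plate came out 1.6° off in tilt and 0.8° in yaw. Its sample areas seemed to take in the raised frame around the box. The region-by-region check above replaced it.

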